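# Lock the slab roller's thickness setting

## Robot

A 6-joint arm with a two-finger parallel gripper is mounted at the origin on the work surface. World frame = base frame: x ahead of the robot, y to its left, z up, the work surface at z = 0. Lengths are in m, angles in rad, forces in N, time in s.
With the tool pointing down it reaches from about 0.35 to 0.875 m from the base axis. Payload 4.2 kg.
Tool frame: the origin (TCP) lies midway between the tips of the shut fingers; the grasp point (between the pads) lies 19 mm behind it (robot.hold_point_z is the z of the grasp point in the tool frame, in m); z points along the fingers, y is the line along which they close (so a half turn about z gives the same grasp; the last joint's range is limited). The gripper opens to 87 mm and grips with 3 to 60 N. Pads are 19 mm wide; open, the fingers measure 117 mm over their backs; the gripper's body (75 mm by 190 mm) begins 51 mm behind the grasp point.
Start: joints at [-0.99, 0.385, 0.008, 0, -1.194, -0.259], TCP at [0.198, -0.593, 0.223] pointing down, gripper open.
Joint ranges: [-3.14, 3.14], [-1.21, 2.06], [-1.07, 1.41], [-3.16, 2.05], [-2.99, -0.16], [-3.1, 3.1]. Speed limits (rad/s): [2.79, 2.79, 3.14, 3.14, 3.14, 3.14].

## Interface

Orientations are given as a rotation vector (axis times angle).
In Python, from plant import robot gives the robot as it stands. The module is installed in compiled form; this text tells all that it offers.
- The arm moves only by the tool play_rows, never from a script. Its argument "motion" is a list of rows, each an object of numbers: "x", "y", "z": the shift along the world's x, y, z in mm; "roll": the turn about the world's z in rad; "claw": the opening, from 0 (shut) to 1 (fully open). A call has 1 to 8 rows; each row is the pose to reach, as a shift and turn from the pose commanded when the call began; what a row does not reach only later rows make up. A row lasts 1/12 s, in which the tool goes at most 41.7 mm and 7.16 degrees, less where a joint would pass 70% of its speed; a pose out of reach is approached as far as the arm can. A call with a gripper value outside its range is refused whole. The fingers move at their own pace and stop on an object; "newtons" is the grip in N (left out, the last holds). Time passes only in rows, so rows that repeat a pose let the fingers close. It gives the time, the measured TCP pose, the force, the opening and the grip force at its end, in the units of the state.
- robot.sense(): the state, without advancing time (a new reading comes with each control period).
- robot.camera(name): name is "scene" or "side" or "wrist"; returns the picture (400x640x3 uint8, red, green, blue); there is no depth.
- robot.get_calibration(name): a dict with "fov_y" (degrees; the focal length in pixels is half the picture's height over the tangent of half this angle, whatever the lens; pixels are square), "cx", "cy" (the principal point, pixels), "R" (3x3) and "t" (3): a world point X has camera coordinates R X + t; the wrist camera has in their place "mount" (4x4, takes a point from camera to tool coordinates, whose origin is the TCP and whose axes are the flange's). Camera axes: x right, y down, z forward; pixel columns grow to the right and rows downward; lengths in m; the calibration is good to about 2 mm. A picture is of the moment at which its call begins: read the wrist's pose just before it. get_calibration takes no time and is no camera call.
- robot.sign_off(): hands the job in; it is judged then, once.
The state is a dict: "clock": time; "joint_positions": joint angles; "qd": joint speeds; "joint_torque": joint torques, N m; "tcp_pos": TCP position; "tcp_rot": TCP orientation; "wrist_force": force on the tool from outside, world axes, zero at the start; "moment": the same for the moment, N m; "gripper_width": finger opening in m; "gripper_force": force on a finger pad.
Only numpy, scipy, OpenCV 4.12 (cv2) and the standard library are available. Lean on these libraries where they do the work, as an engineer would, in place of code of your own. Each camera call takes 0.05 s, during which the arm holds its last target. There are 200 camera calls.

## Task

The thickness setting of the small blue slab roller has just been adjusted, but on one of its two end frames the brass winged lock nut is still backed off up its adjusting screw. Run that nut down the screw and nip it up firmly against the frame, so that it stays tight when you let go. Leave the two adjusting screws and the other, already tight nut as they are, and do not disturb the wooden slat and the tile lying on the bed.

Things in the scene. Friction and masses are not known exactly. Their poses are not given: they have to be found in the camera images.
- slab_roller: tabletop slab roller for clay, fixed: plywood bed 460 x 262 mm (top 30 mm above the table), a steel roller 68 mm thick across it, a crank beyond the +y end reaching 125 mm up. Origin: on the table under the roller's middle; x along the bed, y along the roller, z up. Its two blue end frames stand at y = +165 and -165 mm; which one has the slack nut differs from case to case
- slack_frame: blue end frame whose lock nut is slack, fixed: 84 (x) x 50 (y) x 142 mm with a round boss and washer 45 mm wide on top, their top 150 mm above the table. An upright steel adjusting screw, 28 mm thick, stands out of it and ends in a 17 mm square end 200 mm above the table. Origin: on the table, on the screw's axis
- slack_seat (a point): on the screw's axis at the top of the washer of that frame, 150 mm above the table: the face that the nut must be run down against
- slack_ear (a point): centre of the end lobe of one of the slack nut's two opposite, level, radial ears: 58 mm from the screw's axis, 13 mm above the nut's lower face. An ear is 13 mm thick and 16 mm high (5 to 21 mm above the lower face), its lobe a round post 20 mm thick (3 to 24 mm above the lower face). An ear may be pushed round with shut fingers or pinched
- slack_hub (a point): centre of the slack nut's lower face, on the screw's axis. The brass nut is 136 mm over its two ears; its hub is a hexagon 46 mm across flats and 21 mm high (24 with its collar), two of whose flats lie parallel to the ears, so that it can be pinched across them from above; the screw then stands up between the fingers
- slack_nut (a joint): turn of the slack nut, rad; grows clockwise seen from above, 10 mm down per turn. 0: its lower face just meets the washer; -3.14: 5 mm above. Starts between -7 and -4.7 (7.5 to 11 mm up). It turns against a steady drag of 0.2 N m; past 0 this grows by about 1 N m per rad (at 0.3 rad: 0.5 N m, or 10 N at 50 mm radius). Let go, it eases back to 0.2 at most and stays: tight means above 0.08 then
- slack_screw (a joint): turn of the adjusting screw under the slack nut, rad; 0 at the start and it must stay there (it takes 0.6 N m to turn it, and it does not follow the nut)
- set_seat (a point): the same point as slack_seat on the other end frame, whose nut is tight already
- set_nut (a joint): turn of the other, tight nut, same meaning; 0.12 to 0.18 rad at the start; leave it alone
- set_screw (a joint): turn of the other adjusting screw, rad; 0 at the start, leave it alone
- gauge_slat: wooden thickness slat 30 x 200 x 8 mm lying across the bed on the robot's side of the roller. Origin: centre of its underside
- bisque_tile: terracotta tile 100 x 100 x 9 mm with painted dots, lying on the bed beyond the roller. Origin: centre of its underside

How it is judged:
On the way:
1. the slack nut has been run down until its face meets the washer on the frame (value of joint slack_nut above -0.03 rad), for 0.1 s.
At the end, for the whole second after the job is handed in: Both lock nuts are tight on their frames (each still at least 0.08 rad past first contact with its washer when let go, at rest), and both adjusting screws are within 0.15 rad of where they were (value of joint each of slack_nut, set_nut above 0.08 rad and velocity of joint slack_nut between -0.05 and 0.05 rad/s and value of joint slack_screw between -0.15 and 0.15 rad and value of joint set_screw between -0.15 and 0.15 rad); the robot touches nothing.
It fails at once if the already tight nut is slackened or forced further (below 0.06 or above 0.3 rad) (value of joint set_nut below 0.06 rad or value of joint set_nut above 0.3 rad).
It fails at once if an adjusting screw is turned by more than 0.15 rad (value of joint any of slack_screw, set_screw below -0.15 rad or value of joint any of slack_screw, set_screw above 0.15 rad).
It fails at once if the slat or the tile on the bed is pushed more than 30 mm from its place (distance of any of gauge_slat, bisque_tile from where it was at the start of the episode above 0.03 m).
It also fails if it takes over 51 s, if anything falls off the work surface, if the arm or the gripper's body presses on something with over 40 N, if the wrist force passes 120 N, or if a joint passes its speed limit or range.

## Working session

There is one attempt and no reset: what is moved stays moved. The work goes in short steps, Python scripts to look and compute and a tool call to move; the robot and the scene stay as the last step left them, time stands still between calls to the robot, and variables do not carry over. Pictures are saved under pics/ and viewed, at most 10 in all, crops included, and the job is handed in when it is done.

Besides the shell and the picture viewer there is one more tool, called by a JSON object that holds its "name" and its "arguments", one argument or row to a line. play_rows: Moves the arm, as the interface text tells. Its arguments: {"type":"object","properties":{"motion":{"type":"array","items":{"type":"object","properties":{"x":{"type":"number"},"y":{"type":"number"},"z":{"type":"number"},"roll":{"type":"number"},"claw":{"type":"number"}}}},"newtons":{"type":"number"}},"required":["motion"]}

```bash
mkdir -p pics; python3 - <<'E'
from plant import robot
import cv2,numpy as np
s=robot.sense();print(s['clock'],s['tcp_pos'],s['tcp_rot'],robot.hold_point_z)
for n in('scene','side'):
    im=robot.camera(n);cv2.imwrite(f'pics/{n}0.png',im[:,:,::-1])
    c=robot.get_calibration(n);print(n,c)
print(robot.get_calibration('wrist'))
E
```

```text
0.0 [ 0.19750293 -0.59233077  0.22146286] [ 0.50295695 -3.10062792 -0.00334618] -0.0187
scene {'fov_y': 53.04989659879419, 'cx': 323.5872845756386, 'cy': 196.1837175512227, 'R': array([[-0.785656  ,  0.61845046,  0.01623815],
       [ 0.39263798,  0.51873244, -0.75944194],
       [-0.47810047, -0.59028441, -0.6503724 ]]), 't': array([ 0.40896967, -0.12194477,  1.12155859])}
side {'fov_y': 42.528234090689836, 'cx': 318.6383552356506, 'cy': 198.35694284926592, 'R': array([[ 0.9973009 , -0.07275116, -0.00990866],
       [-0.05947636, -0.72134481, -0.69001755],
       [ 0.04305202,  0.68874446, -0.72372481]]), 't': array([-0.56058187,  0.14875486,  0.99104744])}
{'fov_y': 62.482460152933356, 'cx': 308.0282000480064, 'cy': 197.51583772949647, 'mount': array([[-1.51134043e-03, -9.54343760e-01, -2.98706719e-01,
         8.31934358e-02],
       [ 9.99997908e-01, -1.85395409e-03,  8.63630549e-04,
        -3.61244060e-04],
       [-1.37798897e-03, -2.98704789e-01,  9.54344566e-01,
        -1.61453564e-01],
       [ 0.00000000e+00,  0.00000000e+00,  0.00000000e+00,
         1.00000000e+00]])}
```

View pics/scene0.png

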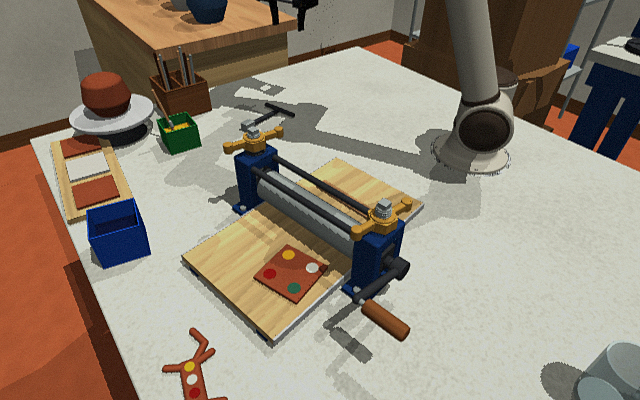

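View pics/side0.png

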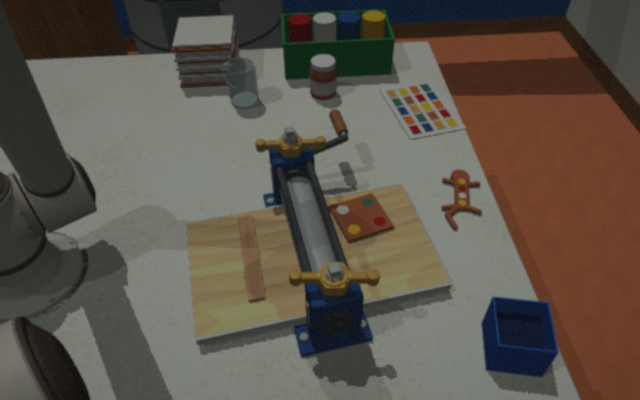

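Scene shows two nuts: crank end (+y) near (385,212), far end (−y) near (258,138). Side: −y nut near (335,275), +y nut near (291,143). Zooming in with a mosaic.

```bash
python3 - <<'E'
import cv2,numpy as np
a=cv2.imread('pics/scene0.png');b=cv2.imread('pics/side0.png')
def c(im,u,v):
    return cv2.resize(im[v:v+75,u:u+100],(400,300),interpolation=cv2.INTER_CUBIC)
m=np.vstack([np.hstack([c(a,335,180),c(a,210,105)]),np.hstack([c(b,245,110),c(b,285,240)])])
cv2.imwrite('pics/m0.png',m)
E
```

```text
(no output)
```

View pics/m0.png

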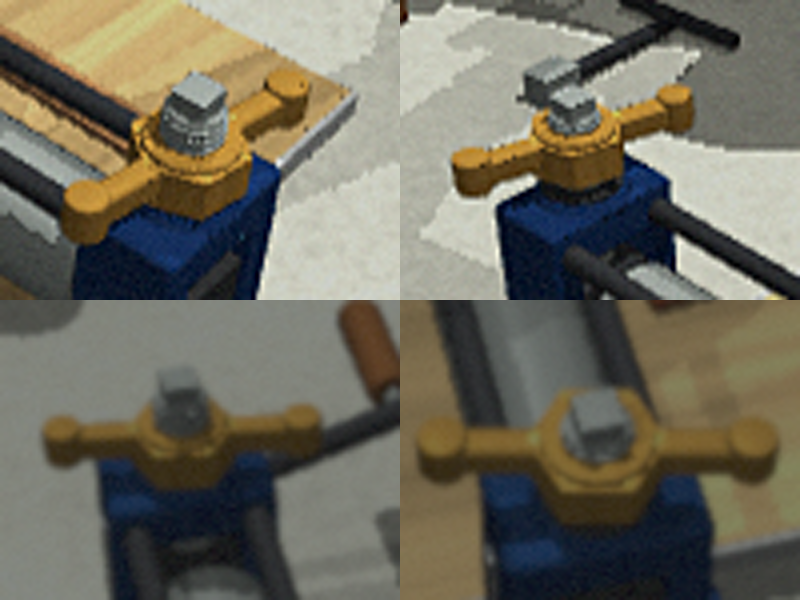

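The −y frame's nut is slack: a dark gap shows under its hub in the scene view. Its lobes are at scene (228,148)/(278.5,132) and side (373,278)/(295,277.5). Next I triangulate.

```bash
cat > h.py <<'E'
from plant import robot
import numpy as np,cv2
from scipy.spatial.transform import Rotation as Ro
def cal(n):
    c=robot.get_calibration(n);f=200/np.tan(np.radians(c['fov_y']/2))
    K=np.array([[f,0,c['cx']],[0,f,c['cy']],[0,0,1]])
    if n=='wrist':
        s=robot.sense();T=np.eye(4);T[:3,:3]=Ro.from_rotvec(s['tcp_rot']).as_matrix();T[:3,3]=s['tcp_pos']
        W=np.linalg.inv(T@c['mount']);return K,W[:3,:3],W[:3,3]
    return K,np.array(c['R']),np.array(c['t'])
def tri(p,q,a='scene',b='side'):
    P=[K@np.c_[R,t] for K,R,t in(cal(a),cal(b))]
    X=cv2.triangulatePoints(P[0],P[1],np.array(p,float),np.array(q,float)).ravel();return X[:3]/X[3]
def proj(n,X):
    K,R,t=cal(n);c=K@(R@np.array(X)+t);return c[:2]/c[2]
def onz(n,p,z):
    K,R,t=cal(n);d=R.T@np.linalg.solve(K,[p[0],p[1],1]);o=-R.T@t;return o+d*(z-o[2])/d[2]
E
python3 - <<'E'
from h import *
np.set_printoptions(precision=4,suppress=True)
for nm,p,q in [('S+x',(228,148),(373.3,278)),('S-x',(278.5,132),(295,277.5)),('Stop',(253.4,129.5),(335,267)),
 ('T+x',(356.3,233),(320.8,142.5)),('T-x',(406.8,203.8),(261.3,145)),('Ttop',(385,203),(290,130))]:
    X=tri(p,q);print(nm,X,proj('scene',X)-p,proj('side',X)-q)
for n,p,q in(('scene',(253.4,129.5),(385,203)),('side',(335,267),(290,130))):
    print(n,onz(n,p,.2),onz(n,q,.2))
print('T tool on table',onz('scene',(246,125),0),onz('scene',(290,112),0))
E
```

```text
S+x [ 0.6324 -0.1771  0.1734] [-0.5671  0.1484] [-0.4703 -0.1195]
S-x [ 0.5159 -0.1672  0.1735] [-0.0454  0.0179] [-0.0391 -0.0164]
Stop [ 0.5748 -0.1705  0.1987] [-0.7537  0.2507] [-0.6365 -0.2196]
T+x [0.5785 0.1531 0.1641] [-0.6576  0.3057] [-0.3244 -0.1673]
T-x [0.4624 0.1546 0.1652] [-0.9795  0.5806] [-0.5143 -0.3564]
Ttop [0.5201 0.1543 0.1983] [-0.6831  0.3765] [-0.3439 -0.2176]
scene [ 0.574  -0.1686  0.2   ] [0.5201 0.1555 0.2   ]
side [ 0.5756 -0.1719  0.2   ] [0.5208 0.1514 0.2   ]
T tool on table [ 0.4245 -0.5024  0.    ] [ 0.272  -0.4893  0.    ]
```

Checks hold: screw tops come out at z ≈ 0.199, the axes are 330 mm apart, and the slack nut is ~10.5 mm up (about −6.6 rad). Moving above the −y screw, with the fingers turned across the ears.

{"name": "play_rows", "arguments": {
  "motion": [
    {"x": 27, "y": 30, "z": 15, "roll": 0.12, "claw": 1},
    {"x": 54, "y": 60, "z": 30, "roll": 0.24, "claw": 1},
    {"x": 81, "y": 90, "z": 30, "roll": 0.36, "claw": 1},
    {"x": 108, "y": 120, "z": 30, "roll": 0.48, "claw": 1},
    {"x": 135, "y": 150, "z": 30, "roll": 0.6, "claw": 1},
    {"x": 162, "y": 180, "z": 30, "roll": 0.72, "claw": 1},
    {"x": 189, "y": 210, "z": 30, "roll": 0.84, "claw": 1},
    {"x": 216, "y": 240, "z": 30, "roll": 0.96, "claw": 1}
  ]
}}

```text
clock: 0.77
tcp_pos: [0.4144, -0.351, 0.2523]
tcp_rot: [1.886, -2.513, -0.001]
wrist_force: [0.4, -0.1, 0.0]
gripper_width: 0.0869
gripper_force: 0.0
```

{"name": "play_rows", "arguments": {
  "motion": [
    {"x": 27, "y": 30, "z": 0, "roll": 0.12, "claw": 1},
    {"x": 54, "y": 60, "z": 0, "roll": 0.24, "claw": 1},
    {"x": 81, "y": 90, "z": 0, "roll": 0.36, "claw": 1},
    {"x": 108, "y": 120, "z": 0, "roll": 0.48, "claw": 1},
    {"x": 135, "y": 150, "z": 0, "roll": 0.6, "claw": 1},
    {"x": 161, "y": 182, "z": 0, "roll": 0.72, "claw": 1},
    {"x": 161, "y": 182, "z": 0, "roll": 0.84, "claw": 1},
    {"x": 161, "y": 182, "z": 0, "roll": 0.96, "claw": 1}
  ]
}}

```text
clock: 1.43
tcp_pos: [0.5758, -0.1685, 0.2513]
tcp_rot: [2.835, -1.352, -0.003]
wrist_force: [-0.4, -0.2, -0.0]
gripper_width: 0.0873
gripper_force: 0.0
```

{"name": "play_rows", "arguments": {
  "motion": [
    {"roll": 0.12, "claw": 1},
    {"roll": 0.24, "claw": 1},
    {"roll": 0.36, "claw": 1},
    {"roll": 0.48, "claw": 1},
    {"roll": 0.6, "claw": 1},
    {"roll": 0.72, "claw": 1},
    {"roll": 0.815, "claw": 1},
    {"roll": 0.815, "claw": 1}
  ]
}}

```text
invalid input at $.motion[0]: expected keys x, y, z, roll, claw
```

```bash
python3 - <<'E'
from h import *
s=robot.sense();print(s['clock'],s['tcp_pos'],s['joint_positions']);R=Ro.from_rotvec(s['tcp_rot']).as_matrix();print('yaw y',np.arctan2(R[1,1],R[0,1]),R[:,2])
im=robot.camera('wrist');cv2.imwrite('pics/w1.png',im[:,:,::-1])
for X in [(.5748,-.1705,.2),(.6324,-.1771,.1845),(.5159,-.1672,.1845)]:print(proj('wrist',X))
E
```

```text
1.4333 [ 0.57579244 -0.16852564  0.25127568] [-1.53187829e-02  3.25025044e-01 -8.59953161e-03 -3.94180693e-04
 -1.23915097e+00  6.96044280e-01]
yaw y -2.4609948754116555 [-1.97325311e-03  4.02974883e-04 -9.99997972e-01]
[308.51819681 218.05709704]
[250.33245576 154.53770766]
[365.05565762 258.89495922]
```

View pics/w1.png

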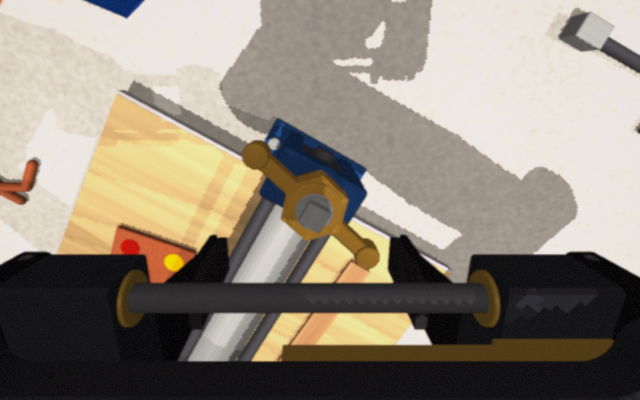

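The wrist view shows the screw's top at (315,212) and the lobes at (256,154) and (368,257), with the square key lying clear on the table. I compare these with the estimate.

```bash
python3 - <<'E'
from h import *
a=onz('wrist',(315,212),.2);b=onz('wrist',(256,154.5),.1845);c=onz('wrist',(368,256.5),.1845)
print(a,b,c,(b+c)/2,np.linalg.norm(b-c),np.arctan2(*(b-c)[1::-1]))
E
```

```text
[ 0.57414783 -0.17675419  0.2       ] [ 0.62934619 -0.1796114   0.1845    ] [ 0.5155165  -0.17015453  0.1845    ] [ 0.57243134 -0.17488297  0.1845    ] 0.11422184662859527 -0.082888765492546
```

{"name": "play_rows", "arguments": {
  "motion": [
    {"x": 0, "y": 0, "z": 0, "roll": 0.12, "claw": 1},
    {"x": 0, "y": 0, "z": 0, "roll": 0.24, "claw": 1},
    {"x": 0, "y": 0, "z": 0, "roll": 0.36, "claw": 1},
    {"x": 0, "y": 0, "z": 0, "roll": 0.48, "claw": 1},
    {"x": 0, "y": 0, "z": 0, "roll": 0.6, "claw": 1},
    {"x": 0, "y": 0, "z": 0, "roll": 0.72, "claw": 1},
    {"x": 0, "y": 0, "z": 0, "roll": 0.805, "claw": 1},
    {"x": 0, "y": 0, "z": 0, "roll": 0.805, "claw": 1}
  ]
}}

```text
clock: 2.15
tcp_pos: [0.5742, -0.1711, 0.2522]
tcp_rot: [-3.138, 0.151, 0.001]
wrist_force: [-0.4, -0.7, 0.0]
gripper_width: 0.087
gripper_force: 0.0
```

```bash
python3 - <<'E'
from h import *
s=robot.sense();print(s['clock'],s['tcp_pos'],s['joint_positions']);R=Ro.from_rotvec(s['tcp_rot']).as_matrix();print('yaw y',np.arctan2(R[1,1],R[0,1]),R[:,2])
im=robot.camera('wrist');cv2.imwrite('pics/w2.png',im[:,:,::-1])
E
```

```text
2.15 [ 0.57424443 -0.17114121  0.25218714] [-1.98014304e-02  3.22582696e-01 -9.92294419e-03 -2.15536929e-04
 -1.23910051e+00  1.49443620e+00]
yaw y -1.667028210214804 [-8.05622376e-04  2.19782845e-04 -9.99999651e-01]
```

View pics/w2.png

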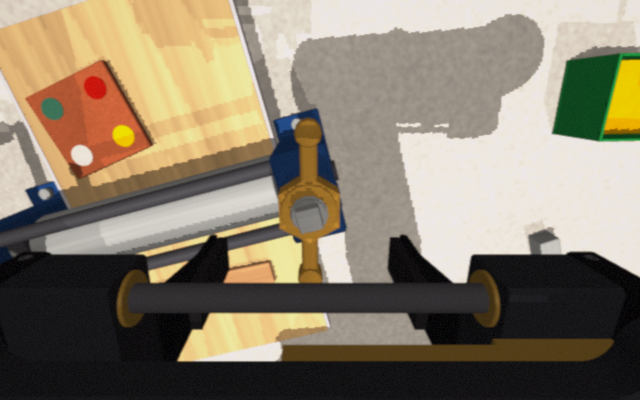

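The lobes are at (308,131) and (310,270) and the hub at (309,204). The column matches cx, so the fingers are centred across the flats. Descending and gripping.

{"name": "play_rows", "arguments": {
  "motion": [
    {"x": 0, "y": 0, "z": -25, "roll": 0, "claw": 1},
    {"x": 0, "y": 0, "z": -50, "roll": 0, "claw": 1},
    {"x": 0, "y": 0, "z": -70, "roll": 0, "claw": 1},
    {"x": 0, "y": 0, "z": -82, "roll": 0, "claw": 1},
    {"x": 0, "y": 0, "z": -90, "roll": 0, "claw": 1},
    {"x": 0, "y": 0, "z": -90, "roll": 0, "claw": 1}
  ]
}}

```text
clock: 2.7
tcp_pos: [0.5735, -0.1709, 0.1605]
tcp_rot: [-3.138, 0.153, 0.006]
wrist_force: [-0.5, 0.0, 0.6]
gripper_width: 0.087
gripper_force: 0.0
```

{"name": "play_rows", "arguments": {
  "motion": [
    {"x": 0, "y": 0, "z": 0, "roll": 0, "claw": 0.6},
    {"x": 0, "y": 0, "z": 0, "roll": 0, "claw": 0.45},
    {"x": 0, "y": 0, "z": 0, "roll": 0, "claw": 0.4},
    {"x": 0, "y": 0, "z": 0, "roll": 0, "claw": 0.4},
    {"x": 0, "y": 0, "z": 0, "roll": 0, "claw": 0.4},
    {"x": 0, "y": 0, "z": 0, "roll": 0, "claw": 0.4},
    {"x": 0, "y": 0, "z": 0, "roll": 0, "claw": 0.4},
    {"x": 0, "y": 0, "z": 0, "roll": 0, "claw": 0.4}
  ],
  "newtons": 25
}}

```text
clock: 3.37
tcp_pos: [0.5746, -0.1718, 0.1628]
tcp_rot: [3.137, -0.148, 0.0]
wrist_force: [-0.7, -4.0, 0.1]
gripper_width: 0.046
gripper_force: 25.0
```

Gripped at 46.0 mm, the across-flats size. Turning clockwise with a firmer grip and following the nut down.

{"name": "play_rows", "arguments": {
  "motion": [
    {"x": 0, "y": -1, "z": 0, "roll": 0, "claw": 0.4},
    {"x": 0, "y": -1, "z": -0.1, "roll": -0.08, "claw": 0.4},
    {"x": 0, "y": -1, "z": -0.3, "roll": -0.2, "claw": 0.4},
    {"x": 0, "y": -1, "z": -0.5, "roll": -0.32, "claw": 0.4},
    {"x": 0, "y": -1, "z": -0.7, "roll": -0.44, "claw": 0.4},
    {"x": 0, "y": -1, "z": -0.9, "roll": -0.56, "claw": 0.4},
    {"x": 0, "y": -1, "z": -1.1, "roll": -0.68, "claw": 0.4},
    {"x": 0, "y": -1, "z": -1.3, "roll": -0.8, "claw": 0.4}
  ],
  "newtons": 45
}}

```text
clock: 4.03
tcp_pos: [0.574, -0.1731, 0.1615]
tcp_rot: [2.827, -1.366, -0.001]
wrist_force: [-3.5, -5.3, 1.5]
gripper_width: 0.0456
gripper_force: 45.0
```

```bash
python3 - <<'E'
from h import *
s=robot.sense();print(s['clock'],s['tcp_pos'],s['joint_positions'][5],s['wrist_force'],s['moment'],s['gripper_width'])
im=robot.camera('wrist');cv2.imwrite('pics/w3.png',im[:,:,::-1])
E
```

```text
4.0333 [ 0.57396243 -0.17305853  0.16154242] 0.6915723573195971 [-3.45343344 -5.3110162   1.49862282] [-1.28526522  0.63174182  0.20542425] 0.04563430500576511
```

View pics/w3.png

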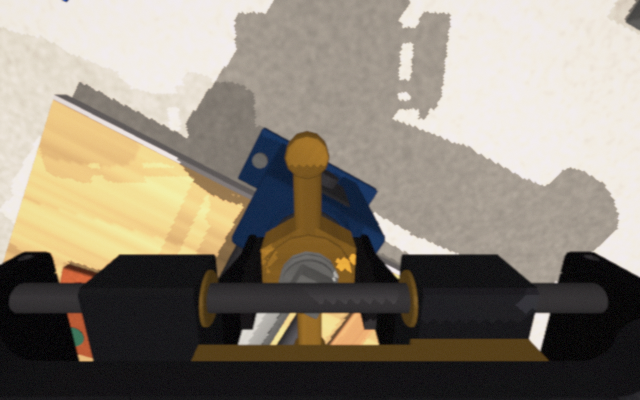

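The ear has followed the fingers (lobe still straight ahead at (307,152)), and the moment about z is 0.205 N m, matching the drag. Carrying on.

{"name": "play_rows", "arguments": {
  "motion": [
    {"x": -0.5, "y": -1, "z": -0.2, "roll": -0.12, "claw": 0.4},
    {"x": -0.5, "y": -1, "z": -0.4, "roll": -0.24, "claw": 0.4},
    {"x": -0.5, "y": -1, "z": -0.6, "roll": -0.36, "claw": 0.4},
    {"x": -0.5, "y": -1, "z": -0.8, "roll": -0.48, "claw": 0.4},
    {"x": -0.5, "y": -1, "z": -1.0, "roll": -0.6, "claw": 0.4},
    {"x": -0.5, "y": -1, "z": -1.2, "roll": -0.72, "claw": 0.4},
    {"x": -0.5, "y": -1, "z": -1.3, "roll": -0.82, "claw": 0.4},
    {"x": -0.5, "y": -1, "z": -1.4, "roll": -0.9, "claw": 0.4}
  ]
}}

```text
clock: 4.75
tcp_pos: [0.5723, -0.1735, 0.1601]
tcp_rot: [1.952, -2.458, -0.003]
wrist_force: [-5.9, -1.6, 3.3]
gripper_width: 0.0459
gripper_force: 45.0
```

{"name": "play_rows", "arguments": {
  "motion": [
    {"x": 0, "y": 0, "z": -0.2, "roll": -0.12, "claw": 0.4},
    {"x": 0, "y": 0, "z": -0.4, "roll": -0.24, "claw": 0.4},
    {"x": 0, "y": 0, "z": -0.6, "roll": -0.36, "claw": 0.4},
    {"x": 0, "y": 0, "z": -0.8, "roll": -0.48, "claw": 0.4},
    {"x": 0, "y": 0, "z": -1.0, "roll": -0.6, "claw": 0.4},
    {"x": 0, "y": 0, "z": -1.2, "roll": -0.72, "claw": 0.4},
    {"x": 0, "y": 0, "z": -1.3, "roll": -0.82, "claw": 0.4},
    {"x": 0, "y": 0, "z": -1.4, "roll": -0.9, "claw": 0.4}
  ]
}}

```text
clock: 5.42
tcp_pos: [0.571, -0.1725, 0.1586]
tcp_rot: [0.688, -3.059, -0.004]
wrist_force: [-9.1, 3.3, 5.8]
gripper_width: 0.0458
gripper_force: 45.0
```

```bash
cat > s.py <<'E'
from h import *
s=robot.sense();R=Ro.from_rotvec(s['tcp_rot']).as_matrix()
print(s['clock'],s['tcp_pos'].round(4) if hasattr(s['tcp_pos'],'round') else s['tcp_pos'],'q1,q6',s['joint_positions'][0],s['joint_positions'][5],'yaw',np.arctan2(R[1,1],R[0,1]),s['wrist_force'],s['moment'],s['gripper_width'])
E
python3 s.py
```

```text
5.4167 [ 0.571  -0.1725  0.1586] q1,q6 -0.022480478209414154 -1.1054119829256626 yaw 2.013307709880679 [-9.11961798  3.31707613  5.83370129] [0.49204102 1.97357584 0.20618589] 0.045818428161032106
```

Torque is steady at 0.206 N m, and the side force rotates with the tool because of a small centring offset. I compensate while turning.

{"name": "play_rows", "arguments": {
  "motion": [
    {"x": -1, "y": 0.5, "z": 0.3, "roll": -0.12, "claw": 0.4},
    {"x": -1, "y": 1, "z": 0.1, "roll": -0.24, "claw": 0.4},
    {"x": -1, "y": 1, "z": -0.1, "roll": -0.36, "claw": 0.4},
    {"x": -1, "y": 1, "z": -0.3, "roll": -0.48, "claw": 0.4},
    {"x": -1, "y": 1.5, "z": -0.5, "roll": -0.6, "claw": 0.4},
    {"x": -1, "y": 1.5, "z": -0.6, "roll": -0.72, "claw": 0.4},
    {"x": -1, "y": 2, "z": -0.7, "roll": -0.82, "claw": 0.4},
    {"x": -1, "y": 2, "z": -0.8, "roll": -0.9, "claw": 0.4}
  ]
}}

```text
clock: 6.08
tcp_pos: [0.571, -0.1708, 0.1572]
tcp_rot: [-0.712, -3.055, 0.001]
wrist_force: [-4.9, 0.2, 1.8]
gripper_width: 0.0458
gripper_force: 45.0
```

{"name": "play_rows", "arguments": {
  "motion": [
    {"x": 0, "y": 0, "z": -0.2, "roll": -0.12, "claw": 0.4},
    {"x": 0.5, "y": 0.5, "z": -0.4, "roll": -0.24, "claw": 0.4},
    {"x": 0.5, "y": 0.5, "z": -0.6, "roll": -0.36, "claw": 0.4},
    {"x": 1, "y": 1, "z": -0.8, "roll": -0.48, "claw": 0.4},
    {"x": 1, "y": 1, "z": -1.0, "roll": -0.6, "claw": 0.4},
    {"x": 1.5, "y": 1, "z": -1.1, "roll": -0.7, "claw": 0.4},
    {"x": 1.5, "y": 1, "z": -1.2, "roll": -0.78, "claw": 0.4},
    {"x": 1.5, "y": 1, "z": -1.2, "roll": -0.78, "claw": 0.4}
  ]
}}

```text
clock: 6.75
tcp_pos: [0.5721, -0.1698, 0.156]
tcp_rot: [-1.819, -2.555, 0.004]
wrist_force: [-5.8, -0.6, 2.1]
gripper_width: 0.0454
gripper_force: 44.9
```

```bash
python3 s.py
```

```text
6.75 [ 0.5721 -0.1698  0.156 ] q1,q6 -0.017907524856001715 -2.789757287238656 yaw 0.3333712391204714 [-5.78806644 -0.58133723  2.06233052] [-0.0438179   1.18738155 -0.19436284] 0.04539147977936404
```

About 4.28 rad is done. Releasing, lifting clear of the ears, and turning back half a turn to re-grip.

{"name": "play_rows", "arguments": {
  "motion": [
    {"x": 0, "y": 0, "z": 0, "roll": 0, "claw": 0.7},
    {"x": 0, "y": 0, "z": 0, "roll": 0, "claw": 1},
    {"x": 0, "y": 0, "z": 0, "roll": 0, "claw": 1},
    {"x": 0, "y": 0, "z": 0, "roll": 0, "claw": 1},
    {"x": 0, "y": 0, "z": 15, "roll": 0, "claw": 1},
    {"x": 0, "y": 0, "z": 30, "roll": 0, "claw": 1},
    {"x": 0, "y": 0, "z": 42, "roll": 0, "claw": 1},
    {"x": 0, "y": 0, "z": 42, "roll": 0, "claw": 1}
  ]
}}

```text
clock: 7.42
tcp_pos: [0.5767, -0.1701, 0.2015]
tcp_rot: [1.812, 2.559, 0.004]
wrist_force: [0.2, -0.7, 0.9]
gripper_width: 0.0852
gripper_force: 0.0
```

```bash
python3 s.py
```

```text
7.4167 [ 0.5767 -0.1701  0.2015] q1,q6 -0.017360702483769776 -2.786432597314999 yaw 0.3382905803983476 [ 0.15448881 -0.72967571  0.94770135] [-0.16464459 -0.04227643 -0.03345543] 0.08516344806328609
```

{"name": "play_rows", "arguments": {
  "motion": [
    {"x": -1, "y": -1, "z": 0, "roll": 0.12, "claw": 1},
    {"x": -2, "y": -2, "z": 0, "roll": 0.24, "claw": 1},
    {"x": -3, "y": -2.5, "z": 0, "roll": 0.36, "claw": 1},
    {"x": -4, "y": -2.5, "z": 0, "roll": 0.48, "claw": 1},
    {"x": -4.5, "y": -2.5, "z": 0, "roll": 0.6, "claw": 1},
    {"x": -4.5, "y": -2.5, "z": 0, "roll": 0.72, "claw": 1},
    {"x": -4.5, "y": -2.5, "z": 0, "roll": 0.84, "claw": 1},
    {"x": -4.5, "y": -2.5, "z": 0, "roll": 0.96, "claw": 1}
  ]
}}

```text
clock: 8.08
tcp_pos: [0.57, -0.1722, 0.1975]
tcp_rot: [-0.419, -3.113, -0.0]
wrist_force: [-0.2, 1.0, -0.0]
gripper_width: 0.0869
gripper_force: 0.0
```

{"name": "play_rows", "arguments": {
  "motion": [
    {"x": 0, "y": 0, "z": 0, "roll": 0.12, "claw": 1},
    {"x": 0, "y": 0, "z": 0, "roll": 0.24, "claw": 1},
    {"x": 0, "y": 0, "z": 0, "roll": 0.36, "claw": 1},
    {"x": 0, "y": 0, "z": 0, "roll": 0.48, "claw": 1},
    {"x": 0, "y": 0, "z": 0, "roll": 0.6, "claw": 1},
    {"x": 0, "y": 0, "z": 0, "roll": 0.72, "claw": 1},
    {"x": 0, "y": 0, "z": 0, "roll": 0.84, "claw": 1},
    {"x": 0, "y": 0, "z": 0, "roll": 0.96, "claw": 1}
  ]
}}

```text
clock: 8.75
tcp_pos: [0.57, -0.1722, 0.1975]
tcp_rot: [1.066, -2.954, -0.001]
wrist_force: [-0.2, -0.1, 0.1]
gripper_width: 0.0872
gripper_force: 0.0
```

{"name": "play_rows", "arguments": {
  "motion": [
    {"x": 0, "y": 0, "z": 0, "roll": 0.12, "claw": 1},
    {"x": 0, "y": 0, "z": 0, "roll": 0.24, "claw": 1},
    {"x": 0, "y": 0, "z": 0, "roll": 0.36, "claw": 1},
    {"x": 0, "y": 0, "z": 0, "roll": 0.48, "claw": 1},
    {"x": 0, "y": 0, "z": 0, "roll": 0.6, "claw": 1},
    {"x": 0, "y": 0, "z": 0, "roll": 0.72, "claw": 1},
    {"x": 0, "y": 0, "z": 0, "roll": 0.84, "claw": 1},
    {"x": 0, "y": 0, "z": 0, "roll": 0.96, "claw": 1}
  ]
}}

```text
clock: 9.42
tcp_pos: [0.57, -0.1722, 0.1975]
tcp_rot: [2.31, -2.128, -0.001]
wrist_force: [-0.4, 0.2, -0.4]
gripper_width: 0.0871
gripper_force: 0.0
```

{"name": "play_rows", "arguments": {
  "motion": [
    {"x": 0, "y": 0, "z": 0, "roll": 0.12, "claw": 1},
    {"x": 0, "y": 0, "z": 0, "roll": 0.24, "claw": 1},
    {"x": 0, "y": 0, "z": 0, "roll": 0.26, "claw": 1},
    {"x": 0, "y": 0, "z": 0, "roll": 0.26, "claw": 1}
  ]
}}

```text
clock: 9.75
tcp_pos: [0.57, -0.1723, 0.1977]
tcp_rot: [2.56, -1.821, -0.001]
wrist_force: [0.7, 0.9, -0.4]
gripper_width: 0.0871
gripper_force: 0.0
```

```bash
python3 s.py; python3 - <<'E'
from h import *
im=robot.camera('wrist');cv2.imwrite('pics/w4.png',im[:,:,::-1])
E
```

```text
9.75 [ 0.57   -0.1723  0.1977] q1,q6 -0.02191823372777083 0.3560746162471952 yaw -2.8075451651081584 [ 0.7143818   0.88463721 -0.40602884] [0.00764108 0.14684825 0.02356742] 0.08708597562117423
```

View pics/w4.png

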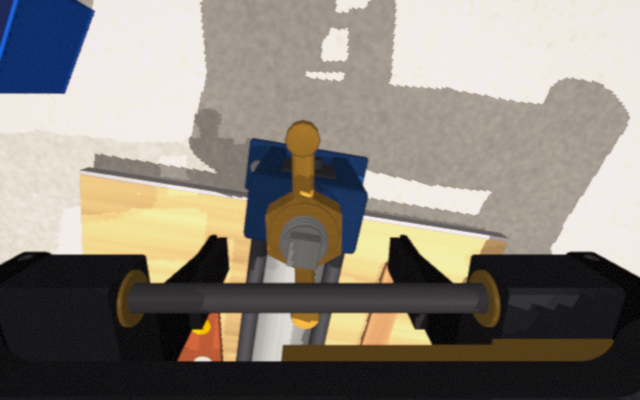

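The ear is in line (lobes at column 303, hub at 304), so the hub sits about 2 mm to the side. Correcting, lowering and re-gripping.

{"name": "play_rows", "arguments": {
  "motion": [
    {"x": 2, "y": 0.5, "z": -10, "roll": 0, "claw": 1},
    {"x": 2, "y": 0.5, "z": -22, "roll": 0, "claw": 1},
    {"x": 2, "y": 0.5, "z": -34, "roll": 0, "claw": 1},
    {"x": 2, "y": 0.5, "z": -41, "roll": 0, "claw": 1},
    {"x": 2, "y": 0.5, "z": -41, "roll": 0, "claw": 1}
  ]
}}

```text
clock: 10.22
tcp_pos: [0.5709, -0.1716, 0.1549]
tcp_rot: [2.559, -1.819, -0.006]
wrist_force: [-0.7, -0.5, 0.2]
gripper_width: 0.087
gripper_force: 0.0
```

{"name": "play_rows", "arguments": {
  "motion": [
    {"x": 0, "y": 0, "z": 0, "roll": 0, "claw": 0.6},
    {"x": 0, "y": 0, "z": 0, "roll": 0, "claw": 0.45},
    {"x": 0, "y": 0, "z": 0, "roll": 0, "claw": 0.4},
    {"x": 0, "y": 0, "z": 0, "roll": 0, "claw": 0.4},
    {"x": 0, "y": 0, "z": 0, "roll": 0, "claw": 0.4},
    {"x": 0, "y": 0, "z": 0, "roll": 0, "claw": 0.4},
    {"x": 0, "y": 0, "z": 0, "roll": 0, "claw": 0.4},
    {"x": 0, "y": 0, "z": 0, "roll": 0, "claw": 0.4}
  ],
  "newtons": 50
}}

```text
clock: 10.88
tcp_pos: [0.5727, -0.1718, 0.1577]
tcp_rot: [-2.561, 1.818, -0.002]
wrist_force: [1.6, 1.1, -1.5]
gripper_width: 0.0456
gripper_force: 50.0
```

```bash
python3 s.py
```

```text
10.8833 [ 0.5727 -0.1718  0.1577] q1,q6 -0.020850376469630085 0.3573893746984896 yaw -2.805104022718996 [ 1.55703879  1.05182231 -1.54890975] [ 0.13032913 -0.09330136  0.06003807] 0.04557148140513096
```

{"name": "play_rows", "arguments": {
  "motion": [
    {"x": 0, "y": 0, "z": -0.2, "roll": -0.12, "claw": 0.4},
    {"x": 0, "y": 0, "z": -0.4, "roll": -0.24, "claw": 0.4},
    {"x": 0, "y": 0, "z": -0.6, "roll": -0.36, "claw": 0.4},
    {"x": 0, "y": 0, "z": -0.8, "roll": -0.48, "claw": 0.4},
    {"x": 0, "y": 0, "z": -1.0, "roll": -0.6, "claw": 0.4},
    {"x": 0, "y": 0, "z": -1.2, "roll": -0.72, "claw": 0.4},
    {"x": 0, "y": 0, "z": -1.3, "roll": -0.84, "claw": 0.4},
    {"x": 0, "y": 0, "z": -1.5, "roll": -0.96, "claw": 0.4}
  ]
}}

```text
clock: 11.55
tcp_pos: [0.5727, -0.1717, 0.1561]
tcp_rot: [-1.425, 2.799, -0.001]
wrist_force: [1.0, 1.0, 0.8]
gripper_width: 0.0457
gripper_force: 50.0
```

```bash
python3 s.py
```

```text
11.55 [ 0.5727 -0.1717  0.1561] q1,q6 -0.02070398619043937 -0.6082523725499867 yaw 2.512664699167986 [0.98294588 1.02217339 0.78530743] [ 0.26880934 -0.15761707  0.15555109] 0.045662388068109655
```

{"name": "play_rows", "arguments": {
  "motion": [
    {"x": 0, "y": 0, "z": -0.1, "roll": -0.1, "claw": 0.4},
    {"x": 0, "y": 0, "z": -0.2, "roll": -0.2, "claw": 0.4},
    {"x": 0, "y": 0, "z": -0.4, "roll": -0.3, "claw": 0.4},
    {"x": 0, "y": 0, "z": -0.5, "roll": -0.4, "claw": 0.4},
    {"x": 0, "y": 0, "z": -0.7, "roll": -0.5, "claw": 0.4}
  ]
}}

```text
clock: 11.97
tcp_pos: [0.5726, -0.1717, 0.1554]
tcp_rot: [-0.69, 3.064, -0.0]
wrist_force: [1.1, 1.0, 0.3]
gripper_width: 0.0455
gripper_force: 50.0
```

```bash
python3 s.py
```

```text
11.9667 [ 0.5726 -0.1717  0.1554] q1,q6 -0.020691962656971624 -1.107221832664339 yaw 2.01363476185117 [1.09332029 0.95620907 0.33035274] [ 0.30000788 -0.19130016  0.2515886 ] 0.04545502612631416
```

Drag only so far. Continuing in smaller steps and watching the moment.

{"name": "play_rows", "arguments": {
  "motion": [
    {"x": 0, "y": 0, "z": -0.1, "roll": -0.1, "claw": 0.4},
    {"x": 0, "y": 0, "z": -0.3, "roll": -0.2, "claw": 0.4},
    {"x": 0, "y": 0, "z": -0.5, "roll": -0.3, "claw": 0.4},
    {"x": 0, "y": 0, "z": -0.6, "roll": -0.4, "claw": 0.4}
  ]
}}

```text
clock: 12.3
tcp_pos: [0.5726, -0.1716, 0.1547]
tcp_rot: [-0.067, 3.14, 0.0]
wrist_force: [1.3, 1.1, 0.2]
gripper_width: 0.0454
gripper_force: 50.0
```

```bash
python3 s.py
```

```text
12.3 [ 0.5726 -0.1716  0.1547] q1,q6 -0.020615947004582188 -1.5072311567305834 yaw 1.613672813481928 [1.34661249 1.07320493 0.20747402] [ 0.2357047  -0.30234879  0.19160511] 0.04536945517510924
```

{"name": "play_rows", "arguments": {
  "motion": [
    {"x": 0, "y": 0, "z": -0.1, "roll": -0.1, "claw": 0.4},
    {"x": 0, "y": 0, "z": -0.3, "roll": -0.2, "claw": 0.4},
    {"x": 0, "y": 0, "z": -0.4, "roll": -0.3, "claw": 0.4}
  ]
}}

```text
clock: 12.55
tcp_pos: [0.5726, -0.1716, 0.1542]
tcp_rot: [0.403, 3.115, 0.0]
wrist_force: [1.2, 1.6, -1.8]
gripper_width: 0.0459
gripper_force: 50.0
```

```bash
python3 s.py
```

```text
12.55 [ 0.5726 -0.1716  0.1542] q1,q6 -0.02063292105387978 -1.807225908679567 yaw 1.313600937340684 [ 1.20167077  1.60697577 -1.8058134 ] [ 0.13780722 -0.38085999  0.19296454] 0.04585522652208407
```

{"name": "play_rows", "arguments": {
  "motion": [
    {"x": 0, "y": 0, "z": -0.1, "roll": -0.1, "claw": 0.4},
    {"x": 0, "y": 0, "z": -0.3, "roll": -0.2, "claw": 0.4}
  ]
}}

```text
clock: 12.72
tcp_pos: [0.5726, -0.1716, 0.1539]
tcp_rot: [0.711, 3.059, 0.0]
wrist_force: [0.5, 1.3, 0.7]
gripper_width: 0.0456
gripper_force: 50.5
```

```bash
python3 s.py
```

```text
12.7167 [ 0.5726 -0.1716  0.1539] q1,q6 -0.020526407993271968 -2.0066654402881605 yaw 1.114373991217965 [0.54886836 1.33325423 0.72588053] [ 0.50290564 -0.12656488  1.71762359] 0.04561827972020576
```

{"name": "play_rows", "arguments": {
  "motion": [
    {"x": 0, "y": 0, "z": -0.1, "roll": -0.1, "claw": 0.4},
    {"x": 0, "y": 0, "z": -0.3, "roll": -0.2, "claw": 0.4}
  ]
}}

```text
clock: 12.88
tcp_pos: [0.5715, -0.171, 0.1543]
tcp_rot: [-0.995, -2.977, 0.003]
wrist_force: [-7.3, 13.0, 11.7]
gripper_width: 0.0484
gripper_force: 53.4
```

```bash
python3 s.py
```

```text
12.8833 [ 0.5715 -0.171   0.1543] q1,q6 -0.018920451589889888 -2.197790146252991 yaw 0.9256591748811198 [-7.29297722 12.96375854 11.69569069] [3.26607138 1.68741774 1.69323835] 0.04836165103751314
```

The moment jumped to 1.7 N m and the pads have slipped on the flats (48.4 mm), so I stop and look.

```bash
python3 - <<'E'
from h import *
a,b,w=[robot.camera(n)[:,:,::-1] for n in('scene','side','wrist')]
c=lambda im,u,v,W,H:cv2.resize(im[v:v+H,u:u+W],(400,300),interpolation=cv2.INTER_CUBIC)
m=np.vstack([np.hstack([c(a,200,90,120,90),c(b,275,220,120,90)]),np.hstack([c(w,160,80,320,240),c(b,0,0,640,400)])])
cv2.imwrite('pics/m5.png',m)
E
python3 s.py
```

```text
13.0333 [ 0.5713 -0.1708  0.1544] q1,q6 -0.019079604564432855 -2.19875893766671 yaw 0.9238311320506962 [-3.07297501  4.75910343  4.71035009] [1.27036656 1.01031157 1.29940309] 0.04830103087145285
```

View pics/m5.png

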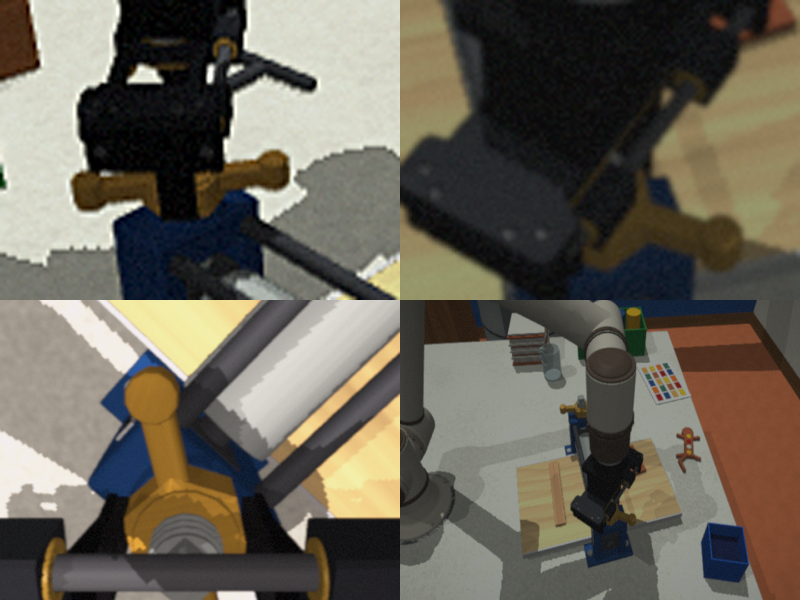

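The nut looks seated in the scene view. In the wrist view the lobe sits at about (280,156), so the ear lags the tool by roughly 0.2 rad: the pads rode round on the hex once it went tight. I let go in place and see whether the ear springs back.

{"name": "play_rows", "arguments": {
  "motion": [
    {"x": 0, "y": 0, "z": 0, "roll": 0, "claw": 0.7},
    {"x": 0, "y": 0, "z": 0, "roll": 0, "claw": 1},
    {"x": 0, "y": 0, "z": 0, "roll": 0, "claw": 1},
    {"x": 0, "y": 0, "z": 0, "roll": 0, "claw": 1},
    {"x": 0, "y": 0, "z": 0, "roll": 0, "claw": 1},
    {"x": 0, "y": 0, "z": 0, "roll": 0, "claw": 1}
  ]
}}

```text
clock: 13.53
tcp_pos: [0.5721, -0.1722, 0.1535]
tcp_rot: [-1.009, -2.975, 0.0]
wrist_force: [0.3, -0.9, -0.7]
gripper_width: 0.0802
gripper_force: 0.0
```

```bash
python3 s.py; python3 - <<'E'
from h import *
w=robot.camera('wrist')[:,:,::-1];a=robot.camera('scene')[:,:,::-1]
m5=cv2.imread('pics/m5.png')[300:,:400]
c=lambda im,u,v,W,H:cv2.resize(im[v:v+H,u:u+W],(400,300),interpolation=cv2.INTER_CUBIC)
wc=c(w,160,80,320,240)
cv2.imwrite('pics/m6.png',np.vstack([np.hstack([m5,wc]),np.hstack([c(a,200,90,120,90),c(a,335,180,100,75)])]))
cv2.imwrite('pics/w6.png',w)
# brass lobe centroid, top part of ear
for im in(m5,wc):
    h=cv2.cvtColor(np.ascontiguousarray(im),cv2.COLOR_BGR2HSV)
    k=cv2.inRange(h,(12,130,60),(24,255,255));k[130:]=0;k[:, :90]=0;k[:,220:]=0
    n,l,st,ce=cv2.connectedComponentsWithStats(k);i=1+st[1:,4].argmax();print(st[i],ce[i])
E
```

```text
13.5333 [ 0.5721 -0.1722  0.1535] q1,q6 -0.021498649369928662 -2.203003097836571 yaw 0.9171187985319932 [ 0.25361017 -0.94439259 -0.71216528] [-0.05232455 -0.02900467  0.00902912] 0.08015464668118612
[ 125   67   55   63 2756] [153.61937591  98.94230769]
[ 126   64   55   66 2902] [154.35458305  96.97725706]
```

View pics/m6.png

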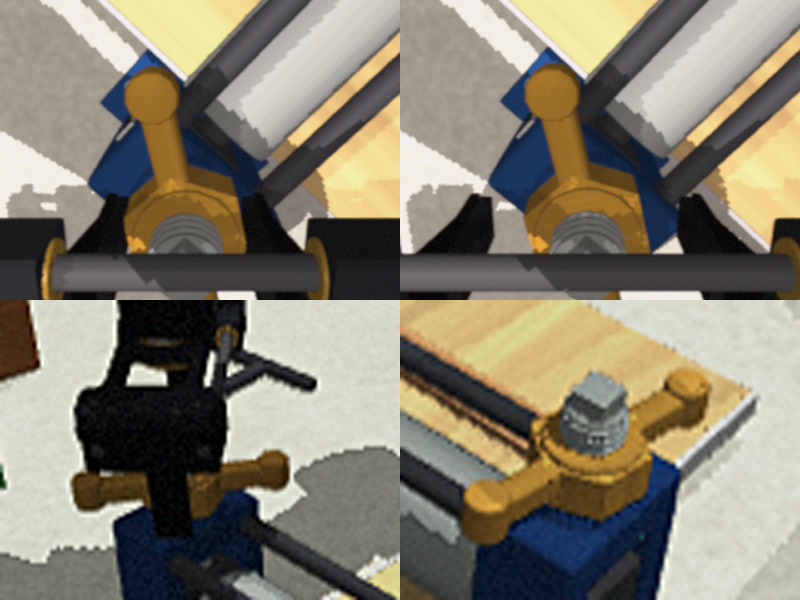

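The ear did not spring back (crop centroid 153.6 → 154.4). I compute the actual ear angle to see how far the nut advanced.

```bash
python3 - <<'E'
from h import *
s=robot.sense()
im=cv2.imread('pics/w6.png')
# lobe circle top: crop (552-400,92)/1.25+(160,80)
p=onz('wrist',(152/1.25+160,90/1.25+80),.175)
q=onz('wrist',(((590-400)/1.25)+160,250/1.25+80),.199)   # screw top approx
print('lobe',p,'hub?',q)
for hub in((.572,-.172),(.5725,-.1715)):
    d=p[:2]-hub;print(np.linalg.norm(d),np.arctan2(d[1],d[0]))
print('tool x dir',.917-np.pi/2)
# reference: w4 picture, at lift, lobe (303,135), aligned pose yaw -2.8075,tcp (.57,-.1723,.1977)
from h import *
E
```

```text
lobe [ 0.51779285 -0.14560833  0.175     ] hub? [ 0.56317006 -0.16429236  0.199     ]
0.060290426633078834 2.688506672036108
0.06052479683823959 2.699550657219766
tool x dir -0.6537963267948965
```

The ear sits 0.2 rad behind the tool, so the nut moved with it until yaw ≈ 1.12 and then stopped hard. I re-grip aligned and a few mm higher, in case the fingertips were fouling something, and probe the torque in small steps.

{"name": "play_rows", "arguments": {
  "motion": [
    {"x": 0, "y": 0, "z": 3, "roll": 0.1, "claw": 1},
    {"x": 0, "y": 0, "z": 3, "roll": 0.2, "claw": 1},
    {"x": 0, "y": 0, "z": 3, "roll": 0.2, "claw": 0.6},
    {"x": 0, "y": 0, "z": 3, "roll": 0.2, "claw": 0.4},
    {"x": 0, "y": 0, "z": 3, "roll": 0.2, "claw": 0.4},
    {"x": 0, "y": 0, "z": 3, "roll": 0.2, "claw": 0.4},
    {"x": 0, "y": 0, "z": 3, "roll": 0.2, "claw": 0.4},
    {"x": 0, "y": 0, "z": 3, "roll": 0.2, "claw": 0.4}
  ],
  "newtons": 40
}}

```text
clock: 14.3
tcp_pos: [0.5722, -0.1719, 0.1566]
tcp_rot: [-0.707, -3.061, 0.0]
wrist_force: [0.6, -0.3, 0.5]
gripper_width: 0.0548
gripper_force: 0.0
```

```bash
python3 s.py
```

```text
14.3 [ 0.5722 -0.1719  0.1566] q1,q6 -0.02104279440388719 -2.003553781203602 yaw 1.1170090778518336 [ 0.61108682 -0.32643705  0.52848357] [-0.1194172  -0.05164859 -0.03034624] 0.05476534424948577
```

{"name": "play_rows", "arguments": {
  "motion": [
    {"x": 0, "y": 0, "z": 0, "roll": -0.03, "claw": 0.4},
    {"x": 0, "y": 0, "z": 0, "roll": -0.04, "claw": 0.4},
    {"x": 0, "y": 0, "z": 0, "roll": -0.04, "claw": 0.4}
  ]
}}

```text
clock: 14.55
tcp_pos: [0.5724, -0.1715, 0.1566]
tcp_rot: [0.764, 3.047, 0.0]
wrist_force: [0.6, 1.5, -0.4]
gripper_width: 0.0459
gripper_force: 40.1
```

```bash
python3 s.py
```

```text
14.55 [ 0.5724 -0.1715  0.1566] q1,q6 -0.020405943741697657 -2.0413182858651133 yaw 1.079775779101326 [ 0.63480384  1.49857908 -0.35727962] [ 0.59032951 -0.12002491  0.6446613 ] 0.04586677075414751
```

{"name": "play_rows", "arguments": {
  "motion": [
    {"x": 0, "y": 0, "z": 0, "roll": 0, "claw": 0.4},
    {"x": 0, "y": 0, "z": 0, "roll": 0, "claw": 0.4}
  ],
  "newtons": 50
}}

```text
clock: 14.72
tcp_pos: [0.5724, -0.1715, 0.1566]
tcp_rot: [0.764, 3.047, 0.0]
wrist_force: [0.4, 2.8, -0.1]
gripper_width: 0.0457
gripper_force: 50.1
```

```bash
python3 s.py
```

```text
14.7167 [ 0.5724 -0.1715  0.1566] q1,q6 -0.02045140339510349 -2.041731428715732 yaw 1.0792941084031713 [ 0.44050593  2.78365527 -0.11612713] [ 0.78315624 -0.18102436  0.77933776] 0.045744452671688314
```

{"name": "play_rows", "arguments": {
  "motion": [
    {"x": 0, "y": 0, "z": 0, "roll": 0.03, "claw": 0.4},
    {"x": 0, "y": 0, "z": 0, "roll": 0.04, "claw": 0.4},
    {"x": 0, "y": 0, "z": 0, "roll": 0.04, "claw": 0.4}
  ]
}}

```text
clock: 14.97
tcp_pos: [0.5724, -0.1715, 0.1566]
tcp_rot: [0.708, 3.06, 0.002]
wrist_force: [0.8, 3.7, 0.5]
gripper_width: 0.0457
gripper_force: 49.3
```

```bash
python3 s.py
```

```text
14.9667 [ 0.5724 -0.1715  0.1566] q1,q6 -0.020824041563557147 -2.0042133642947264 yaw 1.1160138548687588 [0.84751199 3.66540273 0.48620813] [ 1.11562858 -0.25274201 -0.14909017] 0.045678188249951644
```

{"name": "play_rows", "arguments": {
  "motion": [
    {"x": 0, "y": 0, "z": 0, "roll": 0.03, "claw": 0.4},
    {"x": 0, "y": 0, "z": 0, "roll": 0.05, "claw": 0.4},
    {"x": 0, "y": 0, "z": 0, "roll": 0.05, "claw": 0.4}
  ]
}}

```text
clock: 15.22
tcp_pos: [0.5724, -0.1715, 0.1567]
tcp_rot: [0.63, 3.077, 0.001]
wrist_force: [1.1, 5.9, 0.5]
gripper_width: 0.0459
gripper_force: 49.3
```

```bash
python3 s.py
```

```text
15.2167 [ 0.5724 -0.1715  0.1567] q1,q6 -0.02079848991082903 -1.9531734211459826 yaw 1.1672364821944141 [1.123574   5.85525895 0.52779819] [ 1.36971606 -0.22163379 -0.0295857 ] 0.045922983829804184
```

Backing off takes less than the 0.2 N m drag, which suggests preload, but the stop is much stiffer than described. I back off 0.3 rad and re-approach slowly to map torque against angle.

{"name": "play_rows", "arguments": {
  "motion": [
    {"x": 0, "y": 0, "z": 0, "roll": 0.08, "claw": 0.4},
    {"x": 0, "y": 0, "z": 0.2, "roll": 0.16, "claw": 0.4},
    {"x": 0, "y": 0, "z": 0.3, "roll": 0.24, "claw": 0.4}
  ]
}}

```text
clock: 15.47
tcp_pos: [0.5723, -0.1716, 0.1571]
tcp_rot: [0.252, 3.131, 0.001]
wrist_force: [1.3, 3.9, 0.4]
gripper_width: 0.0456
gripper_force: 49.2
```

```bash
cat > t.py <<'E'
from h import *
s=robot.sense();R=Ro.from_rotvec(s['tcp_rot']).as_matrix()
print('yaw %.3f Mz %.3f w %.4f t %.2f'%(np.arctan2(R[1,1],R[0,1]),s['moment'][2],s['gripper_width'],s['clock']),np.round(s['wrist_force'],1))
E
python3 t.py
```

```text
yaw 1.410 Mz -0.229 w 0.0456 t 15.47 [1.3 3.9 0.4]
```

{"name": "play_rows", "arguments": {
  "motion": [
    {"x": 0, "y": 0, "z": 0, "roll": -0.03, "claw": 0.4},
    {"x": 0, "y": 0, "z": -0.1, "roll": -0.06, "claw": 0.4},
    {"x": 0, "y": 0, "z": -0.1, "roll": -0.08, "claw": 0.4}
  ]
}}

```text
clock: 15.72
tcp_pos: [0.5723, -0.1716, 0.157]
tcp_rot: [0.383, 3.118, 0.0]
wrist_force: [0.8, 4.1, 1.6]
gripper_width: 0.0457
gripper_force: 49.5
```

```bash
python3 t.py
```

```text
yaw 1.327 Mz 0.213 w 0.0457 t 15.72 [0.8 4.1 1.6]
```

{"name": "play_rows", "arguments": {
  "motion": [
    {"x": 0, "y": 0, "z": 0, "roll": -0.03, "claw": 0.4},
    {"x": 0, "y": 0, "z": -0.1, "roll": -0.06, "claw": 0.4}
  ]
}}

```text
clock: 15.88
tcp_pos: [0.5723, -0.1715, 0.1569]
tcp_rot: [0.476, 3.105, 0.001]
wrist_force: [0.2, 4.9, 0.9]
gripper_width: 0.0457
gripper_force: 49.5
```

```bash
python3 t.py
```

```text
yaw 1.266 Mz 0.233 w 0.0457 t 15.88 [0.2 4.9 0.9]
```

{"name": "play_rows", "arguments": {
  "motion": [
    {"x": 0, "y": 0, "z": 0, "roll": -0.03, "claw": 0.4},
    {"x": 0, "y": 0, "z": -0.1, "roll": -0.06, "claw": 0.4}
  ]
}}

```text
clock: 16.05
tcp_pos: [0.5724, -0.1715, 0.1568]
tcp_rot: [0.569, 3.089, 0.001]
wrist_force: [0.2, 5.8, 1.0]
gripper_width: 0.0457
gripper_force: 49.5
```

```bash
python3 t.py
```

```text
yaw 1.206 Mz 0.152 w 0.0457 t 16.05 [0.2 5.8 1. ]
```

{"name": "play_rows", "arguments": {
  "motion": [
    {"x": 0, "y": 0, "z": 0, "roll": -0.03, "claw": 0.4},
    {"x": 0, "y": 0, "z": -0.1, "roll": -0.06, "claw": 0.4}
  ]
}}

```text
clock: 16.22
tcp_pos: [0.5724, -0.1715, 0.1567]
tcp_rot: [0.662, 3.071, 0.001]
wrist_force: [0.2, 5.0, 1.2]
gripper_width: 0.0458
gripper_force: 49.5
```

```bash
python3 t.py
```

```text
yaw 1.146 Mz 0.166 w 0.0458 t 16.22 [0.2 5.  1.2]
```

{"name": "play_rows", "arguments": {
  "motion": [
    {"x": 0, "y": 0, "z": 0, "roll": -0.03, "claw": 0.4},
    {"x": 0, "y": 0, "z": -0.1, "roll": -0.05, "claw": 0.4}
  ]
}}

```text
clock: 16.38
tcp_pos: [0.5724, -0.1715, 0.1566]
tcp_rot: [0.738, 3.053, 0.001]
wrist_force: [-0.0, 4.9, 0.8]
gripper_width: 0.0459
gripper_force: 49.5
```

```bash
python3 t.py
```

```text
yaw 1.097 Mz 0.232 w 0.0459 t 16.38 [-0.   4.9  0.8]
```

There's only drag down to yaw 1.10. Stepping further, slowly.

{"name": "play_rows", "arguments": {
  "motion": [
    {"x": 0, "y": 0, "z": 0, "roll": -0.03, "claw": 0.4},
    {"x": 0, "y": 0, "z": 0, "roll": -0.03, "claw": 0.4}
  ]
}}

```text
clock: 16.55
tcp_pos: [0.5724, -0.1715, 0.1566]
tcp_rot: [0.776, 3.044, -0.001]
wrist_force: [0.7, 4.4, -0.2]
gripper_width: 0.0458
gripper_force: 50.8
```

```bash
python3 t.py
```

```text
yaw 1.072 Mz 1.293 w 0.0458 t 16.55 [ 0.7  4.4 -0.2]
```

{"name": "play_rows", "arguments": {
  "motion": [
    {"x": 0, "y": 0, "z": 0, "roll": -0.03, "claw": 0.4},
    {"x": 0, "y": 0, "z": 0, "roll": -0.03, "claw": 0.4}
  ]
}}

```text
clock: 16.72
tcp_pos: [0.5724, -0.1715, 0.1566]
tcp_rot: [-0.812, -3.035, 0.003]
wrist_force: [-0.1, 5.7, 0.5]
gripper_width: 0.046
gripper_force: 53.7
```

```bash
python3 t.py
```

```text
yaw 1.048 Mz 2.822 w 0.0460 t 16.72 [-0.1  5.7  0.5]
```

{"name": "play_rows", "arguments": {
  "motion": [
    {"x": 0, "y": 0, "z": 0, "roll": -0.03, "claw": 0.4},
    {"x": 0, "y": 0, "z": 0, "roll": -0.03, "claw": 0.4}
  ]
}}

```text
clock: 16.88
tcp_pos: [0.5718, -0.1713, 0.1567]
tcp_rot: [-0.856, -3.021, 0.003]
wrist_force: [-1.4, 6.4, 1.8]
gripper_width: 0.0464
gripper_force: 56.3
```

```bash
python3 t.py; python3 - <<'E'
from h import *
a,b=robot.camera('scene'),robot.camera('side')
cv2.imwrite('pics/a7.png',a[:,:,::-1]);cv2.imwrite('pics/b7.png',b[:,:,::-1])
E
```

```text
yaw 1.019 Mz 2.813 w 0.0464 t 16.88 [-1.4  6.4  1.8]
```

There's a rigid stop at yaw ≈ 1.09 (1.3 → 2.8 N m within 0.03 rad), which isn't the washer spring. I check whether an ear or a finger could be meeting a tie rod: intersect the rod ends with the frame's inner face, using saved pictures.

```bash
python3 - <<'E'
from h import *
np.set_printoptions(precision=4,suppress=True)
S=np.array([.5723,-.1720]);th=.167;c,s_=np.cos(th),np.sin(th);ex=np.array([c,s_,0]);ey=np.array([-s_,c,0])
def loc(X):
    d=np.array([*(X[:2]-S),0]);return np.array([d@ex,d@ey,X[2]])
def pl(n,p,yl):
    K,R,t=cal(n);d=R.T@np.linalg.solve(K,[p[0],p[1],1]);o=-R.T@t
    P0=np.array([*S,0])+yl*ey;return loc(o+d*((P0-o)@ey)/(d@ey))
print('scene rod ends on inner face (frame-local x,y,z):')
for p in((252.5,168.8),(273.8,156.3)):print(pl('scene',p,.025))
print('set-nut lobes local', [loc(np.array(X)+0) for X in((.5785,.1531,.1641),(.4624,.1546,.1652))])
r=np.array([.058*np.cos(-.48),.058*np.sin(-.48)]);print('lobes at stop',loc(np.array([*(S+r),.16])),loc(np.array([*(S-r),.16])))
s=robot.sense();print('joints',np.round(s['joint_positions'],3),np.round(s['joint_torque'],2),np.round(s['moment'],2))
E
```

```text
scene rod ends on inner face (frame-local x,y,z):
[0.0324 0.025  0.1279]
[-0.0275  0.025   0.1292]
set-nut lobes local [array([0.0602, 0.3195, 0.1641]), array([-0.0541,  0.3403,  0.1652])]
lobes at stop [ 0.0463 -0.035   0.16  ] [-0.0463  0.035   0.16  ]
joints [-0.019  0.391 -0.157  0.002 -1.024 -2.104] [ -6.01 -36.72  17.17   3.71   0.32  -2.81] [1.7  0.32 2.8 ]
```

{"name": "play_rows", "arguments": {
  "motion": [
    {"x": 0, "y": 0, "z": 0, "roll": 0.08, "claw": 0.4},
    {"x": 0, "y": 0, "z": 0, "roll": 0.08, "claw": 0.7},
    {"x": 0, "y": 0, "z": 0, "roll": 0.08, "claw": 1},
    {"x": 0, "y": 0, "z": 0, "roll": 0.08, "claw": 1},
    {"x": 0, "y": 0, "z": 0, "roll": 0.08, "claw": 1},
    {"x": 0, "y": 0, "z": 0, "roll": 0.08, "claw": 1},
    {"x": 0, "y": 0, "z": 25, "roll": 0.08, "claw": 1},
    {"x": 0, "y": 0, "z": 60, "roll": 0.08, "claw": 1}
  ]
}}

```text
clock: 17.65
tcp_pos: [0.5698, -0.1719, 0.2133]
tcp_rot: [-0.751, -3.041, 0.002]
wrist_force: [1.4, -0.6, 0.2]
gripper_width: 0.0831
gripper_force: 0.0
```

{"name": "play_rows", "arguments": {
  "motion": [
    {"x": -40, "y": -10, "z": 20, "roll": 0, "claw": 1},
    {"x": -80, "y": -20, "z": 40, "roll": 0, "claw": 1},
    {"x": -110, "y": -30, "z": 60, "roll": 0, "claw": 1},
    {"x": -130, "y": -30, "z": 60, "roll": 0, "claw": 1},
    {"x": -130, "y": -30, "z": 60, "roll": 0, "claw": 1}
  ]
}}

```text
clock: 18.07
tcp_pos: [0.4388, -0.2027, 0.2791]
tcp_rot: [0.755, 3.046, 0.001]
wrist_force: [0.1, 0.8, -0.7]
gripper_width: 0.0869
gripper_force: 0.0
```

```bash
python3 - <<'E'
from h import *
a,b,w=[np.ascontiguousarray(robot.camera(n)[:,:,::-1]) for n in('scene','side','wrist')]
for n,i in zip('abw',(a,b,w)):cv2.imwrite(f'pics/{n}8.png',i)
a0=cv2.imread('pics/scene0.png')
c=lambda im,u,v,W,H:cv2.resize(im[v:v+H,u:u+W],(400,300),interpolation=cv2.INTER_CUBIC)
cv2.imwrite('pics/m8.png',np.vstack([np.hstack([c(a,215,110,80,60),c(b,285,240,100,75)]),np.hstack([c(w,0,0,640,400),c(a0,215,110,80,60)])]))
E
python3 t.py
```

```text
yaw 1.087 Mz -0.002 w 0.0873 t 18.22 [-0.7  0.4 -0.4]
```

View pics/m8.png

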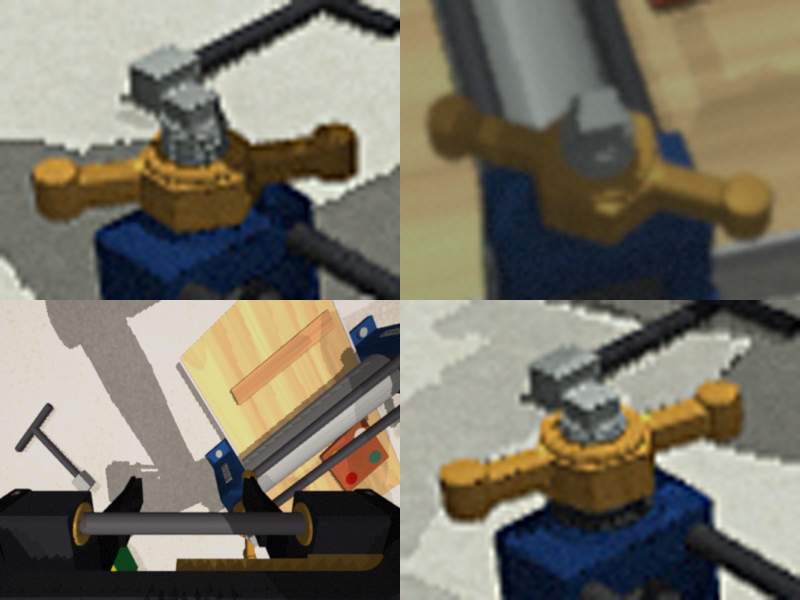

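All four tiles: the nut is now down on the washer (scene lobes at about (226,148) and (281,140); no dark gap, more thread showing than in the start tile at lower right). Nothing obstructs the ears. I triangulate the ears for height and angle.

```bash
python3 - <<'E'
from h import *
np.set_printoptions(precision=4,suppress=True)
A=tri((226.4,147.6),(371.3,291.3));B=tri((281,140.4),(298.8,271.3))
d=A-B;print(A,B,(A+B)/2,'len',np.linalg.norm(d),'ang',np.arctan2(d[1],d[0]))
for p,q in(((226.4,147.6),(371.3,291.3)),((281,140.4),(298.8,271.3))):
    X=tri(p,q);print(proj('scene',X)-p,proj('side',X)-q)
# model fit: reproject lobe centres (z=.163) for candidate ear angles
for hub in((.5735,-.1715),):
  for ang in(-.60,-.52,-.44,-.36):
    e=.058*np.array([np.cos(ang),np.sin(ang)])
    P=[[*(np.array(hub)+k*e),.163] for k in(1,-1)]
    print(ang,[proj(n,X).round(1) for n in('scene','side') for X in P])
E
```

```text
[ 0.6279 -0.1941  0.1637] [ 0.5221 -0.1493  0.1638] [ 0.575  -0.1717  0.1637] len 0.11492638448642051 ang -0.40029624188392376
[-0.2693  0.07  ] [-0.2302 -0.0575]
[-0.0736  0.0289] [-0.0614 -0.0256]
-0.6 [array([226.7, 144.7]), array([282.3, 143.5]), array([367.6, 297.6]), array([300.7, 265.9])]
-0.52 [array([226.5, 146. ]), array([282.2, 142.3]), array([368.9, 295.3]), array([299.3, 268. ])]
-0.44 [array([226.5, 147.2]), array([282. , 141.1]), array([369.9, 292.8]), array([298. , 270.3])]
-0.36 [array([226.7, 148.4]), array([281.6, 139.9]), array([370.7, 290.3]), array([297. , 272.6])]
```

The ears sit at z ≈ 0.1637 (the set nut measured 0.164 to 0.165), so the nut is essentially at contact, but the tightness is unproven. I push the −x ear's lobe clockwise with shut fingers, giving a clean force-against-travel reading without a hub grip.

{"name": "play_rows", "arguments": {
  "motion": [
    {"x": 25, "y": 8, "z": 0, "roll": 0.03, "claw": 0},
    {"x": 50, "y": 16, "z": 0, "roll": 0.06, "claw": 0},
    {"x": 68, "y": 20, "z": 0, "roll": 0.06, "claw": 0},
    {"x": 68, "y": 20, "z": -30, "roll": 0.06, "claw": 0},
    {"x": 68, "y": 20, "z": -60, "roll": 0.06, "claw": 0},
    {"x": 68, "y": 20, "z": -90, "roll": 0.06, "claw": 0},
    {"x": 68, "y": 20, "z": -110, "roll": 0.06, "claw": 0},
    {"x": 68, "y": 20, "z": -118, "roll": 0.06, "claw": 0}
  ],
  "newtons": 40
}}

```text
clock: 18.88
tcp_pos: [0.511, -0.1828, 0.1713]
tcp_rot: [-0.643, -3.075, 0.011]
wrist_force: [-37.8, 20.9, 103.9]
gripper_width: 0.0419
gripper_force: 52.6
```

{"name": "play_rows", "arguments": {
  "motion": [
    {"x": 0, "y": 0, "z": 0, "roll": 0, "claw": 0},
    {"x": 0, "y": 0, "z": 0, "roll": 0, "claw": 0},
    {"x": 0, "y": 0, "z": 0, "roll": 0, "claw": 0}
  ]
}}

```text
clock: 19.13
tcp_pos: [0.5159, -0.1828, 0.1723]
tcp_rot: [0.645, 3.058, -0.005]
wrist_force: [-14.7, 10.1, 57.6]
gripper_width: 0.0216
gripper_force: 28.7
```

```bash
python3 s.py
```

```text
19.1333 [ 0.5159 -0.1828  0.1723] q1,q6 -0.04063616097564774 -1.9497280096395833 yaw 1.1551916365860602 [-14.70662922  10.08478881  57.62935549] [3.8202538  4.10960406 0.46239165] 0.021639207981374878
```

The fingers weren't shut yet and one landed on the lobe (104 N). Lifting off at once and closing fully in the air.

{"name": "play_rows", "arguments": {
  "motion": [
    {"x": 0, "y": 0, "z": 20, "roll": 0, "claw": 0.35},
    {"x": 0, "y": 0, "z": 35, "roll": 0, "claw": 0.35},
    {"x": 0, "y": 0, "z": 40, "roll": 0, "claw": 0},
    {"x": 0, "y": 0, "z": 40, "roll": 0, "claw": 0},
    {"x": 0, "y": 0, "z": 40, "roll": 0, "claw": 0},
    {"x": 0, "y": 0, "z": 40, "roll": 0, "claw": 0},
    {"x": 0, "y": 0, "z": 40, "roll": 0, "claw": 0},
    {"x": 0, "y": 0, "z": 40, "roll": 0, "claw": 0}
  ]
}}

```text
clock: 19.8
tcp_pos: [0.5098, -0.1819, 0.1971]
tcp_rot: [-0.659, -3.069, 0.001]
wrist_force: [0.3, 0.3, -0.3]
gripper_width: 0.0025
gripper_force: 0.0
```

```bash
python3 - <<'E'
from h import *
s=robot.sense();print(s['clock'],s['tcp_pos'],s['wrist_force'],s['gripper_width'])
# numeric lobe finder in scene: brass blobs
a=robot.camera('scene')[:,:,::-1];cv2.imwrite('pics/a9.png',a)
for f in('scene0','a8','a9'):
    im=cv2.imread(f'pics/{f}.png')[110:170,215:300];h=cv2.cvtColor(im,cv2.COLOR_BGR2HSV)
    k=cv2.inRange(h,(12,120,40),(26,255,255));n,l,st,ce=cv2.connectedComponentsWithStats(k)
    for i in range(1,n):
        if st[i,4]>60:
            x,y,w,hh=st[i,:4];m=l==i
            L=np.argwhere(m[:, x:x+7]);Rr=np.argwhere(m[:, x+w-7:x+w])
            print(f,st[i],'left end row %.1f right end row %.1f'%(110+L[:,0].mean(),110+Rr[:,0].mean()),'cols',215+x,215+x+w)
E
```

```text
19.8 [ 0.50979993 -0.18186248  0.19710502] [ 0.30744705  0.29511741 -0.27756156] 0.002509264322262035
scene0 [  8  16  60  28 700] left end row 147.2 right end row 131.5 cols 223 283
a8 [  7  25  64  21 699] left end row 147.3 right end row 140.0 cols 222 286
a9 [  8  21  61  26 669] left end row 150.5 right end row 136.6 cols 223 284
```

The lobe got wedged back about 0.2 rad counter-clockwise; the fingers are shut now. Moving further back, descending beside the lobe, then pushing it clockwise (+y).

{"name": "play_rows", "arguments": {
  "motion": [
    {"x": 0, "y": -12, "z": 0, "roll": 0, "claw": 0},
    {"x": 0, "y": -22, "z": 0, "roll": 0, "claw": 0},
    {"x": 0, "y": -22, "z": -15, "roll": 0, "claw": 0},
    {"x": 0, "y": -22, "z": -28, "roll": 0, "claw": 0},
    {"x": 0, "y": -22, "z": -37, "roll": 0, "claw": 0},
    {"x": 0, "y": -22, "z": -37, "roll": 0, "claw": 0}
  ]
}}

```text
clock: 20.35
tcp_pos: [0.5087, -0.2043, 0.1593]
tcp_rot: [-0.661, -3.067, 0.0]
wrist_force: [-0.1, -1.0, -0.8]
gripper_width: 0.0004
gripper_force: 0.0
```

{"name": "play_rows", "arguments": {
  "motion": [
    {"x": 1, "y": 4, "z": 0, "roll": 0, "claw": 0},
    {"x": 2, "y": 8, "z": 0, "roll": 0, "claw": 0},
    {"x": 3, "y": 12, "z": 0, "roll": 0, "claw": 0},
    {"x": 4, "y": 15, "z": 0, "roll": 0, "claw": 0}
  ]
}}

```text
clock: 20.68
tcp_pos: [0.5148, -0.1883, 0.1623]
tcp_rot: [0.659, 3.07, 0.0]
wrist_force: [-0.2, 0.0, 0.9]
gripper_width: 0.0003
gripper_force: 0.0
```

{"name": "play_rows", "arguments": {
  "motion": [
    {"x": 1, "y": 3, "z": 0, "roll": 0, "claw": 0},
    {"x": 2, "y": 6, "z": 0, "roll": 0, "claw": 0}
  ]
}}

```text
clock: 20.85
tcp_pos: [0.5162, -0.1827, 0.1619]
tcp_rot: [-0.659, -3.072, 0.001]
wrist_force: [-3.0, -3.8, 0.8]
gripper_width: 0.0006
gripper_force: 1.9
```

{"name": "play_rows", "arguments": {
  "motion": [
    {"x": 1, "y": 3, "z": 0, "roll": 0, "claw": 0},
    {"x": 2, "y": 6, "z": 0, "roll": 0, "claw": 0}
  ]
}}

```text
clock: 21.02
tcp_pos: [0.5167, -0.1771, 0.1616]
tcp_rot: [-0.659, -3.068, 0.002]
wrist_force: [-3.9, -3.0, 2.6]
gripper_width: 0.0005
gripper_force: 2.2
```

{"name": "play_rows", "arguments": {
  "motion": [
    {"x": 1, "y": 3, "z": 0, "roll": 0, "claw": 0},
    {"x": 2, "y": 5, "z": 0, "roll": 0, "claw": 0}
  ]
}}

```text
clock: 21.18
tcp_pos: [0.5183, -0.1719, 0.1611]
tcp_rot: [-0.659, -3.067, 0.002]
wrist_force: [-4.8, -2.7, 1.4]
gripper_width: 0.0007
gripper_force: 2.1
```

Drag only so far (about 4 N). Continuing in small tangential steps.

{"name": "play_rows", "arguments": {
  "motion": [
    {"x": 0.5, "y": 1.5, "z": 0, "roll": 0, "claw": 0},
    {"x": 1, "y": 3, "z": 0, "roll": 0, "claw": 0}
  ]
}}

```text
clock: 21.35
tcp_pos: [0.5195, -0.1689, 0.1609]
tcp_rot: [-0.659, -3.068, 0.001]
wrist_force: [-3.7, -2.7, -0.1]
gripper_width: 0.0002
gripper_force: 2.0
```

{"name": "play_rows", "arguments": {
  "motion": [
    {"x": 0.5, "y": 1.5, "z": 0, "roll": 0, "claw": 0},
    {"x": 1, "y": 3, "z": 0, "roll": 0, "claw": 0}
  ]
}}

```text
clock: 21.52
tcp_pos: [0.52, -0.1675, 0.1609]
tcp_rot: [-0.658, -3.067, 0.006]
wrist_force: [-6.7, -13.2, -0.4]
gripper_width: 0.0004
gripper_force: 7.4
```

{"name": "play_rows", "arguments": {
  "motion": [
    {"x": 0.5, "y": 1.5, "z": 0, "roll": 0, "claw": 0},
    {"x": 1, "y": 3, "z": 0, "roll": 0, "claw": 0}
  ]
}}

```text
clock: 21.68
tcp_pos: [0.52, -0.1671, 0.161]
tcp_rot: [-0.657, -3.065, 0.013]
wrist_force: [-7.2, -23.9, -1.9]
gripper_width: 0.0006
gripper_force: 12.2
```

{"name": "play_rows", "arguments": {
  "motion": [
    {"x": 0.5, "y": 1.5, "z": 0, "roll": 0, "claw": 0},
    {"x": 1, "y": 3, "z": 0, "roll": 0, "claw": 0}
  ]
}}

```text
clock: 21.85
tcp_pos: [0.52, -0.1668, 0.1611]
tcp_rot: [-0.657, -3.064, 0.02]
wrist_force: [-8.3, -33.4, -3.0]
gripper_width: 0.0004
gripper_force: 17.0
```

```bash
python3 s.py
```

```text
21.85 [ 0.52   -0.1668  0.1611] q1,q6 -0.0069101943026735465 -1.993618215036522 yaw 1.1483420932914126 [ -8.32764618 -33.42751365  -2.96499223] [-10.05588995   2.34177248   0.31380869] 0.0003583755427964634
```

The ear push also meets a rigid stop (33 N with under 1 mm of travel), after drag only, so it isn't a grip artefact. I back off the ear and fit the nut model's silhouette to the saved pictures (slack nut at start and now, set nut as reference) to find how high the nut really is.

{"name": "play_rows", "arguments": {
  "motion": [
    {"x": -2, "y": -8, "z": 0, "roll": 0, "claw": 0},
    {"x": -5, "y": -18, "z": 0, "roll": 0, "claw": 0},
    {"x": -5, "y": -25, "z": 0, "roll": 0, "claw": 0},
    {"x": -5, "y": -30, "z": 30, "roll": 0, "claw": 0},
    {"x": -40, "y": -30, "z": 70, "roll": 0, "claw": 0},
    {"x": -80, "y": -40, "z": 110, "roll": 0, "claw": 0},
    {"x": -120, "y": -50, "z": 110, "roll": 0, "claw": 0},
    {"x": -120, "y": -50, "z": 110, "roll": 0, "claw": 0}
  ]
}}

```text
clock: 22.52
tcp_pos: [0.4034, -0.21, 0.2746]
tcp_rot: [0.658, 3.065, 0.002]
wrist_force: [-0.6, -0.1, -0.3]
gripper_width: 0.0008
gripper_force: 0.0
```

```bash
cat > fit.py <<'E'
from h import *
from scipy.optimize import minimize
CA={n:cal(n) for n in('scene','side')}
def parts(x,y,z,a):
    c,s=np.cos(a),np.sin(a);M=np.array([[c,-s],[s,c]]);out=[]
    def prism(p2,z0,z1):
        q=p2@M.T+[x,y];return np.vstack([np.c_[q,np.full(len(q),z+z0)],np.c_[q,np.full(len(q),z+z1)]])
    t=np.linspace(0,2*np.pi,17)[:-1];ci=np.c_[np.cos(t),np.sin(t)]
    h=np.arange(6)*np.pi/3;out.append(prism(.046/3**.5*np.c_[np.cos(h),np.sin(h)],0,.021))
    for k in(1,-1):
        out.append(prism(.01*ci+[k*.058,0],.003,.024))
        out.append(prism(np.array([[0,.0065],[0,-.0065],[k*.058,.0065],[k*.058,-.0065]]),.005,.021))
    return out
S=8
def mask(n,p,roi):
    u,v,w,h=roi;K,R,t=CA[n];m=np.zeros((h*S,w*S),np.uint8)
    for P in parts(*p):
        q=(K@(R@P.T+t[:,None])).T;q=(q[:,:2]/q[:,2:]-[u-.5,v-.5])*S
        cv2.fillConvexPoly(m,cv2.convexHull(q.astype(np.float32)).round().astype(np.int32),255)
    return cv2.resize(m,(w,h),interpolation=cv2.INTER_AREA)/255.
def obs(f,roi,lo):
    u,v,w,h=roi;im=cv2.imread(f'pics/{f}.png')[v:v+h,u:u+w];H=cv2.cvtColor(im,cv2.COLOR_BGR2HSV)
    k=cv2.inRange(H,(12,120,lo),(27,255,255));n,l,st,_=cv2.connectedComponentsWithStats(k)
    b=(l==1+st[1:,4].argmax()).astype(np.uint8)
    return cv2.morphologyEx(b,cv2.MORPH_CLOSE,np.ones((3,3),np.uint8)).astype(float)
def fit(fs,rois,p0,lo=(40,25)):
    O=[obs(f,r,l) for f,r,l in zip(fs,rois,lo)]
    # screw sticks up through the hub: weight out the pixels around it
    def c(p):
        e=0
        for n,o,r in zip(CA,O,rois):
            K,R,t=CA[n];W=np.ones_like(o)
            P=np.array([[p[0],p[1],.2],[p[0],p[1],p[2]+.018]]);q=(K@(R@P.T+t[:,None])).T;q=q[:,:2]/q[:,2:]-r[:2]
            Z=np.zeros(o.shape,np.uint8);cv2.line(Z,tuple(map(int,q[0].round())),tuple(map(int,q[1].round())),1,16);W[Z>0]=0
            e+=(W*(mask(n,p,r)-o)**2).sum()
        return e
    r=None
    for k in range(2):
        p0=p0 if r is None else r.x
        r=minimize(c,p0,method='Nelder-Mead',options=dict(initial_simplex=np.array(p0)+np.vstack([np.zeros(4),np.diag([.004,.004,.004,.1])]),xatol=1e-5,fatol=.01))
    return r.x,r.fun
E
python3 - <<'E'
from fit import *
a,b=[np.ascontiguousarray(robot.camera(n)[:,:,::-1]) for n in('scene','side')]
cv2.imwrite('pics/a10.png',a);cv2.imwrite('pics/b10.png',b)
RS=[(212,108,90,62),(280,240,110,75)];RT=[(338,185,90,65),(245,115,95,60)]
for nm,fs,r,p in(('start',('scene0','side0'),RS,[.573,-.172,.16,-.085]),('now8',('a8','b8'),RS,[.573,-.172,.15,-.42]),('now10',('a10','b10'),RS,[.573,-.172,.15,-.42]),
  ('set0',('scene0','side0'),RT,[.52,.154,.15,-.02]),('set10',('a10','b10'),RT,[.52,.154,.15,-.02])):
    x,f=fit(fs,r,p);print(nm,x.round(4),round(f,1))
E
```

```text
start [ 0.5742 -0.1715  0.1603 -0.0836] 268.9
now8 [ 0.5745 -0.1713  0.1511 -0.4162] 331.9
now10 [ 0.5744 -0.1715  0.1513 -0.4528] 297.5
set0 [ 0.5199  0.1536  0.1524 -0.017 ] 455.9
set10 [ 0.5204  0.1539  0.1521 -0.0111] 422.8
```

The fit says the nut is down at the washer (hub within ~0.1 mm in xy), and the rest angle differs between stops (−0.416, −0.453). So it creeps: contact past 0 looks strongly damped, and my quick pushes felt rigid. The remedy is a sustained torque, so I re-grip the hub and hold a twist.

{"name": "play_rows", "arguments": {
  "motion": [
    {"x": 35, "y": 8, "z": 0, "roll": -0.03, "claw": 1},
    {"x": 70, "y": 16, "z": 0, "roll": -0.03, "claw": 1},
    {"x": 105, "y": 24, "z": 0, "roll": -0.03, "claw": 1},
    {"x": 140, "y": 32, "z": 0, "roll": -0.03, "claw": 1},
    {"x": 169, "y": 38.5, "z": 0, "roll": -0.03, "claw": 1},
    {"x": 169, "y": 38.5, "z": 0, "roll": -0.03, "claw": 1},
    {"x": 169, "y": 38.5, "z": 0, "roll": -0.03, "claw": 1},
    {"x": 169, "y": 38.5, "z": 0, "roll": -0.03, "claw": 1}
  ]
}}

```text
clock: 23.28
tcp_pos: [0.5736, -0.1709, 0.2705]
tcp_rot: [-0.704, -3.061, -0.0]
wrist_force: [0.2, -1.0, -0.4]
gripper_width: 0.0458
gripper_force: 0.0
```

```bash
python3 s.py
```

```text
23.2833 [ 0.5736 -0.1709  0.2705] q1,q6 -0.01946512218541586 -2.003668256906377 yaw 1.118336124250929 [ 0.18738782 -1.03654912 -0.35288909] [-0.00820107  0.00136679 -0.03203514] 0.04575590831737315
```

The fingers open slowly (46 mm so far), so I wait until they are fully open before descending.

{"name": "play_rows", "arguments": {
  "motion": [
    {"x": -1, "y": -0.5, "z": 0, "roll": 0, "claw": 1},
    {"x": -1, "y": -0.5, "z": 0, "roll": 0, "claw": 1},
    {"x": -1, "y": -0.5, "z": 0, "roll": 0, "claw": 1},
    {"x": -1, "y": -0.5, "z": 0, "roll": 0, "claw": 1},
    {"x": -1, "y": -0.5, "z": 0, "roll": 0, "claw": 1},
    {"x": -1, "y": -0.5, "z": 0, "roll": 0, "claw": 1},
    {"x": -1, "y": -0.5, "z": -20, "roll": 0, "claw": 1},
    {"x": -1, "y": -0.5, "z": -40, "roll": 0, "claw": 1}
  ]
}}

```text
clock: 23.95
tcp_pos: [0.573, -0.172, 0.2325]
tcp_rot: [0.705, 3.057, 0.001]
wrist_force: [-0.1, 0.2, 0.3]
gripper_width: 0.0859
gripper_force: 0.0
```

```bash
python3 s.py
```

```text
23.95 [ 0.573  -0.172   0.2325] q1,q6 -0.021161920878008136 -2.002930818950771 yaw 1.117579015514021 [-0.08065024  0.17941838  0.33274656] [-0.06934381  0.03182075 -0.00697374] 0.08592918438435525
```

{"name": "play_rows", "arguments": {
  "motion": [
    {"x": 0, "y": 0.3, "z": -25, "roll": 0, "claw": 1},
    {"x": 0, "y": 0.3, "z": -50, "roll": 0, "claw": 1},
    {"x": 0, "y": 0.3, "z": -68, "roll": 0, "claw": 1},
    {"x": 0, "y": 0.3, "z": -75, "roll": 0, "claw": 1},
    {"x": 0, "y": 0.3, "z": -75, "roll": 0, "claw": 0.6},
    {"x": 0, "y": 0.3, "z": -75, "roll": 0, "claw": 0.4},
    {"x": 0, "y": 0.3, "z": -75, "roll": 0, "claw": 0.4},
    {"x": 0, "y": 0.3, "z": -75, "roll": 0, "claw": 0.4}
  ],
  "newtons": 60
}}

```text
clock: 24.62
tcp_pos: [0.5732, -0.1717, 0.1581]
tcp_rot: [0.705, 3.058, 0.001]
wrist_force: [0.2, 0.5, 0.5]
gripper_width: 0.0677
gripper_force: 0.0
```

{"name": "play_rows", "arguments": {
  "motion": [
    {"x": 0, "y": 0, "z": 0, "roll": 0, "claw": 0.4},
    {"x": 0, "y": 0, "z": 0, "roll": 0, "claw": 0.4},
    {"x": 0, "y": 0, "z": 0, "roll": 0, "claw": 0.4},
    {"x": 0, "y": 0, "z": 0, "roll": 0, "claw": 0.4},
    {"x": 0, "y": 0, "z": 0, "roll": 0, "claw": 0.4},
    {"x": 0, "y": 0, "z": 0, "roll": 0, "claw": 0.4}
  ]
}}

```text
clock: 25.12
tcp_pos: [0.5724, -0.1714, 0.1569]
tcp_rot: [0.705, 3.061, 0.0]
wrist_force: [-0.9, 1.4, 1.3]
gripper_width: 0.0453
gripper_force: 59.9
```

```bash
python3 s.py
```

```text
25.1167 [ 0.5724 -0.1714  0.1569] q1,q6 -0.020254479385453657 -2.003083896503192 yaw 1.1182841402443056 [-0.92469748  1.40826469  1.26548324] [0.43979123 0.08275021 0.22027296] 0.04528380941251348
```

{"name": "play_rows", "arguments": {
  "motion": [
    {"x": 0, "y": 0, "z": 0, "roll": -0.02, "claw": 0.4},
    {"x": 0, "y": 0, "z": 0, "roll": -0.04, "claw": 0.4},
    {"x": 0, "y": 0, "z": 0, "roll": -0.05, "claw": 0.4}
  ]
}}

```text
clock: 25.37
tcp_pos: [0.5727, -0.1716, 0.1569]
tcp_rot: [0.771, 3.044, -0.003]
wrist_force: [-0.6, 0.5, 4.2]
gripper_width: 0.0457
gripper_force: 62.3
```

```bash
python3 t.py
```

```text
yaw 1.074 Mz 2.611 w 0.0457 t 25.37 [-0.6  0.5  4.2]
```

{"name": "play_rows", "arguments": {
  "motion": [
    {"x": 0, "y": 0, "z": 0, "roll": 0, "claw": 0.4},
    {"x": 0, "y": 0, "z": 0, "roll": 0, "claw": 0.4},
    {"x": 0, "y": 0, "z": 0, "roll": 0, "claw": 0.4},
    {"x": 0, "y": 0, "z": 0, "roll": 0, "claw": 0.4},
    {"x": 0, "y": 0, "z": 0, "roll": 0, "claw": 0.4},
    {"x": 0, "y": 0, "z": 0, "roll": 0, "claw": 0.4}
  ]
}}

```text
clock: 25.87
tcp_pos: [0.5727, -0.1716, 0.1569]
tcp_rot: [0.78, 3.042, -0.0]
wrist_force: [-0.2, -0.4, 5.0]
gripper_width: 0.0457
gripper_force: 63.0
```

```bash
python3 t.py
```

```text
yaw 1.069 Mz 2.958 w 0.0457 t 25.87 [-0.2 -0.4  5. ]
```

Torque holds at 2.6 → 3.0 N m with no creep: truly rigid here. I measure carefully whether there is preload near the stop by backing off in small steps and reading the moment.

{"name": "play_rows", "arguments": {
  "motion": [
    {"x": 0, "y": 0, "z": 0, "roll": 0.03, "claw": 0.4},
    {"x": 0, "y": 0, "z": 0, "roll": 0.05, "claw": 0.4}
  ]
}}

```text
clock: 26.03
tcp_pos: [0.5727, -0.1716, 0.1569]
tcp_rot: [0.717, 3.057, 0.003]
wrist_force: [2.3, 0.6, 5.3]
gripper_width: 0.0454
gripper_force: 59.6
```

```bash
python3 t.py
```

```text
yaw 1.110 Mz -0.199 w 0.0454 t 26.03 [2.3 0.6 5.3]
```

{"name": "play_rows", "arguments": {
  "motion": [
    {"x": 0, "y": 0, "z": 0, "roll": 0.03, "claw": 0.4}
  ]
}}

```text
clock: 26.12
tcp_pos: [0.5727, -0.1716, 0.1569]
tcp_rot: [0.676, 3.066, 0.004]
wrist_force: [1.5, 2.7, 6.1]
gripper_width: 0.0454
gripper_force: 59.6
```

```bash
python3 t.py
```

```text
yaw 1.137 Mz -0.235 w 0.0454 t 26.12 [1.5 2.7 6.1]
```

{"name": "play_rows", "arguments": {
  "motion": [
    {"x": 0, "y": 0, "z": 0, "roll": 0.03, "claw": 0.4}
  ]
}}

```text
clock: 26.2
tcp_pos: [0.5727, -0.1716, 0.157]
tcp_rot: [0.63, 3.076, 0.004]
wrist_force: [1.4, 2.7, 5.9]
gripper_width: 0.0453
gripper_force: 59.6
```

```bash
python3 t.py
```

```text
yaw 1.167 Mz -0.257 w 0.0453 t 26.20 [1.4 2.7 5.9]
```

{"name": "play_rows", "arguments": {
  "motion": [
    {"x": 0, "y": 0, "z": 0, "roll": 0.03, "claw": 0.4}
  ]
}}

```text
clock: 26.28
tcp_pos: [0.5727, -0.1716, 0.157]
tcp_rot: [0.583, 3.085, 0.004]
wrist_force: [1.1, 2.8, 6.6]
gripper_width: 0.0454
gripper_force: 59.6
```

```bash
python3 t.py
```

```text
yaw 1.197 Mz -0.221 w 0.0454 t 26.28 [1.1 2.8 6.6]
```

{"name": "play_rows", "arguments": {
  "motion": [
    {"x": 0, "y": 0, "z": 0, "roll": 0.03, "claw": 0.4}
  ]
}}

```text
clock: 26.37
tcp_pos: [0.5727, -0.1716, 0.1571]
tcp_rot: [0.537, 3.093, 0.004]
wrist_force: [1.4, 1.8, 6.9]
gripper_width: 0.0457
gripper_force: 59.6
```

```bash
python3 t.py; python3 - <<'E'
from plant import robot
print([k for k in robot.sense()])
E
```

```text
yaw 1.227 Mz -0.202 w 0.0457 t 26.37 [1.4 1.8 6.9]
['clock', 'joint_positions', 'qd', 'joint_torque', 'tcp_pos', 'tcp_rot', 'wrist_force', 'moment', 'gripper_force', 'gripper_width']
```

Backing off takes a full 0.2 N m, so there's no preload: the nut isn't tight yet. To tell "just at the washer" from "blocked above it", I return it to the stop, release, and touch-probe the screw top (known at 200 mm) and a lobe top.

{"name": "play_rows", "arguments": {
  "motion": [
    {"x": 0, "y": 0, "z": 0, "roll": -0.06, "claw": 0.4},
    {"x": 0, "y": 0, "z": 0, "roll": -0.12, "claw": 0.4},
    {"x": 0, "y": 0, "z": 0, "roll": -0.125, "claw": 0.4},
    {"x": 0, "y": 0, "z": 0, "roll": -0.125, "claw": 1},
    {"x": 0, "y": 0, "z": 0, "roll": -0.125, "claw": 1},
    {"x": 0, "y": 0, "z": 0, "roll": -0.125, "claw": 1},
    {"x": 0, "y": 0, "z": 25, "roll": -0.125, "claw": 1},
    {"x": 0, "y": 0, "z": 60, "roll": -0.125, "claw": 0}
  ]
}}

```text
clock: 27.03
tcp_pos: [0.569, -0.1713, 0.2121]
tcp_rot: [-0.719, -3.046, 0.0]
wrist_force: [0.6, 0.7, 0.8]
gripper_width: 0.0668
gripper_force: 0.0
```

{"name": "play_rows", "arguments": {
  "motion": [
    {"x": 0, "y": 0, "z": 0, "roll": 0, "claw": 0},
    {"x": 0, "y": 0, "z": 0, "roll": 0, "claw": 0},
    {"x": 0, "y": 0, "z": 0, "roll": 0, "claw": 0},
    {"x": 0, "y": 0, "z": 0, "roll": 0, "claw": 0},
    {"x": 0, "y": 0, "z": 0, "roll": 0, "claw": 0},
    {"x": 0, "y": 0, "z": 0, "roll": 0, "claw": 0},
    {"x": 0, "y": 0, "z": 0, "roll": 0, "claw": 0},
    {"x": 0, "y": 0, "z": 0, "roll": 0, "claw": 0}
  ]
}}

```text
clock: 27.7
tcp_pos: [0.572, -0.1716, 0.2159]
tcp_rot: [-0.714, -3.058, 0.0]
wrist_force: [0.0, 0.2, 0.1]
gripper_width: 0.0202
gripper_force: 0.0
```

```bash
python3 s.py; python3 - <<'E'
from fit import *
for i,n in enumerate(('scene','side')):
    cv2.imwrite(f'pics/{"ab"[i]}11.png',np.ascontiguousarray(robot.camera(n)[:,:,::-1]))
w=np.ascontiguousarray(robot.camera('wrist')[:,:,::-1]);cv2.imwrite('pics/w11.png',w)
E
```

```text
27.7 [ 0.572  -0.1716  0.2159] q1,q6 -0.02055475946911219 -2.0086799929953987 yaw 1.112328625792274 [0.0450409  0.16715561 0.14712199] [-0.11554384 -0.02611988 -0.00326773] 0.020204406945957747
```

{"name": "play_rows", "arguments": {
  "motion": [
    {"x": 0, "y": 0, "z": -2, "roll": 0, "claw": 0},
    {"x": 0, "y": 0, "z": -4, "roll": 0, "claw": 0},
    {"x": 0, "y": 0, "z": -7, "roll": 0, "claw": 0},
    {"x": 0, "y": 0, "z": -10, "roll": 0, "claw": 0},
    {"x": 0, "y": 0, "z": -13, "roll": 0, "claw": 0},
    {"x": 0, "y": 0, "z": -14, "roll": 0, "claw": 0}
  ]
}}

```text
clock: 28.35
tcp_pos: [0.5718, -0.1715, 0.2016]
tcp_rot: [-0.713, -3.058, 0.0]
wrist_force: [0.3, 0.3, -0.2]
gripper_width: 0.0009
gripper_force: 0.0
```

{"name": "play_rows", "arguments": {
  "motion": [
    {"x": 0, "y": 0, "z": -1, "roll": 0, "claw": 0},
    {"x": 0, "y": 0, "z": -1.5, "roll": 0, "claw": 0},
    {"x": 0, "y": 0, "z": -1.5, "roll": 0, "claw": 0}
  ]
}}

```text
clock: 28.6
tcp_pos: [0.5722, -0.1716, 0.2009]
tcp_rot: [-0.713, -3.059, 0.0]
wrist_force: [-0.2, -0.4, 0.5]
gripper_width: 0.0002
gripper_force: 0.0
```

{"name": "play_rows", "arguments": {
  "motion": [
    {"x": 0, "y": 0, "z": -1, "roll": 0, "claw": 0},
    {"x": 0, "y": 0, "z": -1.5, "roll": 0, "claw": 0},
    {"x": 0, "y": 0, "z": -1.5, "roll": 0, "claw": 0}
  ]
}}

```text
clock: 28.85
tcp_pos: [0.5724, -0.1716, 0.2005]
tcp_rot: [0.713, 3.058, -0.0]
wrist_force: [-1.1, 0.1, 4.2]
gripper_width: 0.0003
gripper_force: 2.3
```

The screw top touches at z = 0.2005 (4 N), so tool z reads about 0.5 mm high. Now the −x lobe top.

{"name": "play_rows", "arguments": {
  "motion": [
    {"x": 0, "y": 0, "z": 10, "roll": 0, "claw": 0},
    {"x": -25, "y": 12, "z": 10, "roll": 0, "claw": 0},
    {"x": -50, "y": 25, "z": 10, "roll": 0, "claw": 0},
    {"x": -50, "y": 25, "z": 0, "roll": 0, "claw": 0},
    {"x": -50, "y": 25, "z": -15, "roll": 0, "claw": 0},
    {"x": -50, "y": 25, "z": -21, "roll": 0, "claw": 0},
    {"x": -50, "y": 25, "z": -22, "roll": 0, "claw": 0}
  ]
}}

```text
clock: 29.43
tcp_pos: [0.5215, -0.1466, 0.1761]
tcp_rot: [-0.713, -3.057, 0.001]
wrist_force: [-0.1, 0.1, -1.1]
gripper_width: 0.0004
gripper_force: 0.0
```

{"name": "play_rows", "arguments": {
  "motion": [
    {"x": 0, "y": 0, "z": -1, "roll": 0, "claw": 0},
    {"x": 0, "y": 0, "z": -1.5, "roll": 0, "claw": 0},
    {"x": 0, "y": 0, "z": -1.5, "roll": 0, "claw": 0}
  ]
}}

```text
clock: 29.68
tcp_pos: [0.5227, -0.1468, 0.1763]
tcp_rot: [0.714, 3.059, 0.0]
wrist_force: [-0.7, -0.1, 0.5]
gripper_width: 0.0003
gripper_force: 0.0
```

{"name": "play_rows", "arguments": {
  "motion": [
    {"x": 0, "y": 0, "z": -1, "roll": 0, "claw": 0},
    {"x": 0, "y": 0, "z": -1.5, "roll": 0, "claw": 0},
    {"x": 0, "y": 0, "z": -1.5, "roll": 0, "claw": 0}
  ]
}}

```text
clock: 29.93
tcp_pos: [0.5223, -0.1466, 0.1745]
tcp_rot: [0.714, 3.059, 0.0]
wrist_force: [0.1, -0.4, 0.1]
gripper_width: 0.0002
gripper_force: 0.0
```

No contact yet at 0.1745, so the lobe is at or below the height for first contact (0.1745). Continuing down.

{"name": "play_rows", "arguments": {
  "motion": [
    {"x": 0, "y": 0, "z": -0.7, "roll": 0, "claw": 0},
    {"x": 0, "y": 0, "z": -0.7, "roll": 0, "claw": 0}
  ]
}}

```text
clock: 30.1
tcp_pos: [0.5221, -0.1466, 0.1737]
tcp_rot: [-0.713, -3.059, 0.0]
wrist_force: [0.3, -0.1, 0.5]
gripper_width: 0.0008
gripper_force: 0.0
```

{"name": "play_rows", "arguments": {
  "motion": [
    {"x": 0, "y": 0, "z": -0.7, "roll": 0, "claw": 0},
    {"x": 0, "y": 0, "z": -0.7, "roll": 0, "claw": 0}
  ]
}}

```text
clock: 30.27
tcp_pos: [0.5222, -0.1466, 0.1735]
tcp_rot: [0.713, 3.059, -0.0]
wrist_force: [-1.5, 0.0, 2.4]
gripper_width: 0.0004
gripper_force: 1.3
```

{"name": "play_rows", "arguments": {
  "motion": [
    {"x": 0, "y": 0, "z": -0.7, "roll": 0, "claw": 0},
    {"x": 0, "y": 0, "z": -0.7, "roll": 0, "claw": 0}
  ]
}}

```text
clock: 30.43
tcp_pos: [0.5223, -0.1466, 0.1734]
tcp_rot: [0.713, 3.059, -0.0]
wrist_force: [-2.2, 0.9, 6.1]
gripper_width: 0.0005
gripper_force: 2.9
```

The lobe top touches at 0.1735, i.e. 27.0 mm below the screw top, where 26.0 would be first contact. So by height the nut is ~0.6 rad past contact, though the torque showed no preload. To settle the scale I lightly touch the top of the set nut's lobe (vertical only, which cannot turn it) as a reference; it should read about 0.1743.

{"name": "play_rows", "arguments": {
  "motion": [
    {"x": 0, "y": 0, "z": 20, "roll": 0, "claw": 0},
    {"x": 0, "y": 0, "z": 50, "roll": 0, "claw": 0},
    {"x": -8, "y": 38, "z": 50, "roll": 0, "claw": 0},
    {"x": -16, "y": 77, "z": 50, "roll": 0, "claw": 0},
    {"x": -24, "y": 115, "z": 50, "roll": 0, "claw": 0},
    {"x": -32, "y": 153, "z": 50, "roll": 0, "claw": 0},
    {"x": -40, "y": 191, "z": 50, "roll": 0, "claw": 0},
    {"x": -48, "y": 230, "z": 50, "roll": 0, "claw": 0}
  ]
}}

```text
clock: 31.1
tcp_pos: [0.4734, 0.0849, 0.2224]
tcp_rot: [0.714, 3.059, 0.001]
wrist_force: [0.8, -0.3, -0.3]
gripper_width: 0.0001
gripper_force: 0.0
```

{"name": "play_rows", "arguments": {
  "motion": [
    {"x": -7, "y": 38, "z": 0, "roll": 0, "claw": 0},
    {"x": -14, "y": 72, "z": -5, "roll": 0, "claw": 0},
    {"x": -14, "y": 72, "z": -25, "roll": 0, "claw": 0},
    {"x": -14, "y": 72, "z": -40, "roll": 0, "claw": 0},
    {"x": -14, "y": 72, "z": -45, "roll": 0, "claw": 0},
    {"x": -14, "y": 72, "z": -46, "roll": 0, "claw": 0},
    {"x": -14, "y": 72, "z": -46, "roll": 0, "claw": 0}
  ]
}}

```text
clock: 31.68
tcp_pos: [0.4605, 0.1552, 0.1765]
tcp_rot: [0.714, 3.059, -0.0]
wrist_force: [0.7, 0.5, 0.4]
gripper_width: 0.0007
gripper_force: 0.0
```

{"name": "play_rows", "arguments": {
  "motion": [
    {"x": 0, "y": 0, "z": -0.8, "roll": 0, "claw": 0},
    {"x": 0, "y": 0, "z": -0.8, "roll": 0, "claw": 0}
  ]
}}

```text
clock: 31.85
tcp_pos: [0.4608, 0.1553, 0.1764]
tcp_rot: [0.714, 3.058, 0.002]
wrist_force: [0.5, -0.6, 0.8]
gripper_width: 0.0005
gripper_force: 0.0
```

{"name": "play_rows", "arguments": {
  "motion": [
    {"x": 0, "y": 0, "z": -0.7, "roll": 0, "claw": 0},
    {"x": 0, "y": 0, "z": -0.7, "roll": 0, "claw": 0}
  ]
}}

```text
clock: 32.02
tcp_pos: [0.4605, 0.1553, 0.1753]
tcp_rot: [0.714, 3.059, 0.001]
wrist_force: [-0.3, -0.5, 0.1]
gripper_width: 0.0004
gripper_force: 0.0
```

{"name": "play_rows", "arguments": {
  "motion": [
    {"x": 0, "y": 0, "z": -0.7, "roll": 0, "claw": 0},
    {"x": 0, "y": 0, "z": -0.7, "roll": 0, "claw": 0}
  ]
}}

```text
clock: 32.18
tcp_pos: [0.4602, 0.1553, 0.1742]
tcp_rot: [0.714, 3.059, 0.0]
wrist_force: [-0.0, 0.3, -0.4]
gripper_width: -0.0
gripper_force: 0.0
```

{"name": "play_rows", "arguments": {
  "motion": [
    {"x": 0, "y": 0, "z": -0.6, "roll": 0, "claw": 0},
    {"x": 0, "y": 0, "z": -0.6, "roll": 0, "claw": 0}
  ]
}}

```text
clock: 32.35
tcp_pos: [0.4602, 0.1554, 0.1741]
tcp_rot: [0.713, 3.059, -0.0]
wrist_force: [-1.3, 0.3, 4.6]
gripper_width: 0.0005
gripper_force: 2.0
```

The set lobe reads 0.1741, so the slack nut's lobe is ~0.6 mm lower. One more local reference, the set screw's top, to make the comparison free of arm sag.

{"name": "play_rows", "arguments": {
  "motion": [
    {"x": 0, "y": 0, "z": 20, "roll": 0, "claw": 0},
    {"x": 0, "y": 0, "z": 40, "roll": 0, "claw": 0},
    {"x": 30, "y": 0, "z": 40, "roll": 0, "claw": 0},
    {"x": 58, "y": -1, "z": 36, "roll": 0, "claw": 0},
    {"x": 58, "y": -1, "z": 30, "roll": 0, "claw": 0},
    {"x": 58, "y": -1, "z": 29, "roll": 0, "claw": 0},
    {"x": 58, "y": -1, "z": 29, "roll": 0, "claw": 0}
  ]
}}

```text
clock: 32.93
tcp_pos: [0.5172, 0.154, 0.2013]
tcp_rot: [-0.714, -3.057, 0.003]
wrist_force: [-0.4, -0.0, -0.0]
gripper_width: 0.0001
gripper_force: 0.0
```

{"name": "play_rows", "arguments": {
  "motion": [
    {"x": 0, "y": 0, "z": -0.8, "roll": 0, "claw": 0},
    {"x": 0, "y": 0, "z": -0.8, "roll": 0, "claw": 0}
  ]
}}

```text
clock: 33.1
tcp_pos: [0.5175, 0.1544, 0.2019]
tcp_rot: [-0.713, -3.06, -0.0]
wrist_force: [-1.1, 0.2, 0.2]
gripper_width: 0.0005
gripper_force: 0.0
```

{"name": "play_rows", "arguments": {
  "motion": [
    {"x": 0, "y": 0, "z": -0.8, "roll": 0, "claw": 0},
    {"x": 0, "y": 0, "z": -0.8, "roll": 0, "claw": 0}
  ]
}}

```text
clock: 33.27
tcp_pos: [0.5178, 0.1545, 0.2012]
tcp_rot: [0.713, 3.059, 0.001]
wrist_force: [-0.2, -0.4, -0.4]
gripper_width: 0.0002
gripper_force: 0.0
```

{"name": "play_rows", "arguments": {
  "motion": [
    {"x": 0, "y": 0, "z": -0.7, "roll": 0, "claw": 0},
    {"x": 0, "y": 0, "z": -0.7, "roll": 0, "claw": 0}
  ]
}}

```text
clock: 33.43
tcp_pos: [0.5181, 0.1545, 0.2005]
tcp_rot: [0.713, 3.059, 0.0]
wrist_force: [-0.4, 0.2, 0.7]
gripper_width: 0.0002
gripper_force: 0.3
```

The reference checks out: the set nut's lobe is 26.4 mm below its screw top (26.2 expected), and the slack nut's is 27.0 mm below. So the slack nut is ~0.5 to 0.6 rad past first contact, hard against its end of travel, and it stayed there after release. Lifting clear and confirming it is at rest.

{"name": "play_rows", "arguments": {
  "motion": [
    {"x": 0, "y": 0, "z": 30, "roll": 0, "claw": 0},
    {"x": -20, "y": 0, "z": 65, "roll": 0, "claw": 0},
    {"x": -60, "y": 0, "z": 100, "roll": 0, "claw": 0},
    {"x": -90, "y": 0, "z": 110, "roll": 0, "claw": 0},
    {"x": -90, "y": 0, "z": 110, "roll": 0, "claw": 0}
  ]
}}

```text
clock: 33.85
tcp_pos: [0.4257, 0.1542, 0.3156]
tcp_rot: [0.709, 3.055, 0.011]
wrist_force: [0.3, -0.3, 0.7]
gripper_width: 0.0002
gripper_force: 0.0
```

```bash
python3 t.py; python3 - <<'E'
from fit import *
for i,n in enumerate(('scene','side')):
    cv2.imwrite(f'pics/{"ab"[i]}12.png',np.ascontiguousarray(robot.camera(n)[:,:,::-1]))
RS=[(212,108,90,62),(280,240,110,75)]
x,f=fit(('a12','b12'),RS,[.574,-.1715,.151,-.45]);print(x.round(4),round(f,1))
x,f=fit(('scene0','side0'),RS,[.574,-.1715,.158,-.08]);print('start',x.round(4),round(f,1))
E
```

```text
yaw 1.115 Mz 0.048 w 0.0002 t 33.85 [ 0.3 -0.3  0.7]
[ 0.5741 -0.1709  0.1507 -0.421 ] 284.6
start [ 0.5743 -0.1719  0.1607 -0.0781] 266.4
```

```bash
python3 -c "
from plant import robot
print(robot.sign_off())"
```

```text
the job is handed in; nothing more can be done
None
```

I ran the slack nut on the −y frame down its screw to a hard stop and handed the job in at about 34 s; tightness isn't certain, because by touch its lobe ended about 0.6 mm lower than the tight nut's (roughly 0.5–0.6 rad past contact), but the torque readings never showed the expected preload, and along the way a finger landed on its ear with 104 N (wrist limit 120 N), while the tight nut and both screws were only touched lightly from above or not at all.

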